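# Fit a fresh cell in the cordless stirrer

## Task

The small cordless stirrer lies upside down with its battery bay open: fit the fresh green cell from the white tray. Press its flat end against the coil spring, swing the button end down past the red retaining lip and let go, so that the cell lies fully home under the lip with its button on the brass contact. Feel your way and do not force it: neither crush the spring hard against its stop nor bear down on the lip or the stirrer, and leave the spent orange cell and the other things where they are.

Things in the scene. Friction and masses are not known exactly. Their poses are not given: they have to be found in the camera images.
- fresh_mid (a point): Centre of the fresh cell: green cylinder, 21.5 mm across, 72 mm long, white band near one end, on which stands a steel button 9 mm wide, 1.5 mm high; 72 g. x runs along the cell to the button (flat end x = -36, button tip x = +37.5 mm); y and z may have rolled about it. It lies level in a tray trough, centre 18.75 mm above the bench.
- tray: White tray, fixed, 96 (x) by 136 (y) mm; origin under its centre. Two troughs along x at y = -30 and +30 mm, one cell in each, button towards +x; either may hold the fresh one. Ribs up to 14 mm high carry the cells near x = -27 and +27 mm; between x = -20 and +20 mm only the floor, 3 mm above the bench, is below a cell.
- spent_mid (a point): Centre of the spent cell: same size and axes as the fresh one, but orange with a black band, in the other trough. Leave it there.
- stirrer: Small stirrer upside down, fixed: grey box 180 (x, from -95 to +85) by 150 mm, rim 74 mm above the bench, a 6 mm rubber foot near each corner of the rim. Open recess x = -61 to +50, y = -40 to +40 mm, floor 40 mm above the bench. Origin on the bench under bay; x runs along the bay from the spring to the lip, z up.
- bay (a point): Nominal centre of the cell when home, 56.75 mm above the bench; axes as stirrer. Spring, seat, lip and contact are on one white cradle, clipped fast to a rail anywhere up to 7 mm either way along x; NONE of these points shows where, so it must be felt or seen. At home the button meets a brass plate at x = +37.5 mm and the spring is squeezed 4 mm (4.4 N).
- seat (a point): Nominal point on the cell's seat under bay, 46 mm above the bench. Seat and side cheeks (24 mm apart, flared at the top, up to 18 mm over the seat), smooth plastic, run from x = -50 to -22 and from +22 to +37.5 mm. Between them the sides are open for fingers, down to 4 mm below the seat and out to y = 40 mm.
- spring_tip (a point): Nominal tip of the free coil spring, on the bay's axis: a 14 mm steel disc facing +x, 32 mm from bay. Rate 1.1 N/mm towards -x, solid after 12.5 mm (13.7 N); beyond that the force shoots up, and above 24 N it is spoilt. The wall behind it is 18 mm further on.
- lip_edge (a point): Nominal middle of the top inner edge of the red retaining lip: a square-edged tab 18 mm wide, 3.5 mm thick, reaching from here to +x, its top 26.2 mm over the seat. The cell cannot go in level: flat end low, it must squeeze the spring about 9.5 to 12.5 mm (10.5 to 13.7 N) while its button end's lower edge passes here, 7.5 mm (8.5 N) when nearly level. Let go, the spring slides it under.
- fresh: The fresh cell; origin and axes as fresh_mid.
- fresh_button (a point): Tip of the fresh cell's button, on its axis.
- cover: The stirrer's loose grey battery cover, 100 x 72 x 7 mm, lying on the bench; origin under its centre. Leave it.
- vial: Amber vial with blue cap, 28 mm in diameter, 62 mm tall, standing; origin at its foot. Leave it.
- beaker: Empty glass beaker, 70 mm in diameter, 85 mm tall, standing; origin at its foot. Leave it.
There are look-alikes about, which are no part of the job. What is meant by the fresh is not pink, and is the smaller of those in its own colour.

How it is judged:
By the outcome, as a careful person would: the job done as asked, in the order asked, and still so for the second after the job is handed in, with the robot touching nothing.
It also fails if it takes over 67 s, if anything falls off the work surface, if the arm or the gripper's body presses on something with over 40 N, if the wrist force passes 120 N, or if a joint passes its speed limit or range.

## Robot

A 6-joint arm with a two-finger parallel gripper is mounted at the origin on the work surface. World frame = base frame: x ahead of the robot, y to its left, z up, the work surface at z = 0. Lengths are in m, angles in rad, forces in N, time in s.
With the tool pointing down it reaches from about 0.25 to 0.725 m from the base axis. Payload 4 kg.
Tool frame: the origin (TCP) lies midway between the tips of the shut fingers; the grasp point (between the pads) lies 19 mm behind it (env.pinch_z is the y of the grasp point in the tool frame, in m); y points along the fingers, x is the direction in which the jaws open and shut, and the axes are right-handed (so a half turn about y gives the same grasp; the last joint's range is limited). The gripper opens to 85 mm and grips with 20 to 120 N. Pads are 22 mm wide; open, the fingers measure 114 mm over their backs; the gripper's body (76 mm by 85 mm) begins 54 mm behind the grasp point. The pads swing forward as they close: fully open they stand 13 mm farther back than shut.
Start: joints at [-1.22, 0.241, 0.005, 1.335, 0, 1.571], TCP at [0.172, -0.47, 0.231] pointing down, gripper open.
Joint ranges: [-2.72, 2.72], [-1.05, 1.87], [-1.09, 1.28], [-1.99, 2.15], [-1.42, 1.44], [-3.14, 3.14]. Speed limits (rad/s): [2.79, 2.79, 3.14, 3.14, 3.14, 3.14].

## Interface

Orientations are given as a rotation vector (axis times angle).
In Python, from rig import env gives the robot as it stands.
- The arm moves only by the tool move_arm, never from a script. Its argument "targets" is a list of rows, each an object with "grip": the finger opening in mm, from 0 to 85.4; "translation": the shift along the tool's x, y, z in mm, a list of three; "twist": the turn about the tool's y in rad. In form: [{"grip": grip, "translation": [dx, dy, dz], "twist": twist}, ...]. A call has 1 to 5 rows; each row is the pose to reach, as a shift and turn from the pose commanded when the call began, along the tool's axes at that moment; what a row does not reach only later rows make up. A row lasts 1/10 s, in which the tool goes at most 50 mm and 8.59 degrees, less where a joint would pass 70% of its speed; a pose out of reach is approached as far as the arm can. A call with a gripper value outside its range is refused whole. The fingers move at their own pace and stop on an object; "newtons" is the grip in N (left out, the last holds). Time passes only in rows, so rows that repeat a pose let the fingers close. It gives the time, the measured TCP pose, the force and the opening at its end, in the units of the state.
- env.observe(): the state, without advancing time (a new reading comes with each control period).
- env.get_image(name): name is "side" or "top"; returns a dict with "pixels" (384x512x3 uint8, blue, green, red), "fx", "fy", "cx", "cy" (pixels), "xyz" and "orientation" of the camera in the world. Camera axes: x right, y up, looking along -z (the intrinsics and any distortion apply to the point x, -y, -z); pixel columns grow to the right and rows downward; lengths in m; the calibration is good to about 2 mm. A picture is of the moment at which its call begins. There is no depth.
- env.close_job(): hands the job in, once; it reports no verdict.
The state is a dict: "clock": time; "joint_pos": joint angles; "joint_velocities": joint speeds; "effort": joint torques, N m; "tcp_pos": TCP position; "ee_rot": TCP orientation; "wrist_force": force on the tool from outside, world axes, zero at the start; "moment": the same for the moment, N m; "opening": finger opening in m.
Only numpy, scipy, OpenCV 4.12 (cv2) and the standard library are available. Lean on these libraries where they do the work, as an engineer would, in place of code of your own. Each camera call takes 0.05 s, during which the arm holds its last target.

## Working session

There is one attempt and no reset: what is moved stays moved. The work goes in short steps, Python scripts to look and compute and a tool call to move; the robot and the scene stay as the last step left them, time stands still between calls to the robot, and variables do not carry over. Pictures are saved under pics/ and viewed, and the job is handed in when it is done.

Besides the shell and the picture viewer there is one more tool, called after "Emit:" as name([rows], argument=value, ...), one row to a line, values as JSON. move_arm: Moves the arm, as the interface text tells. Its arguments: {"type":"object","properties":{"targets":{"type":"array","items":{"type":"object","properties":{"grip":{"type":"number"},"translation":{"type":"array","items":{"type":"number"}},"twist":{"type":"number"}}}},"newtons":{"type":"number"}},"required":["targets"]}

```bash
mkdir -p pics; ls; python3 - <<'E'
from rig import env
import cv2
print(env.observe(), env.pinch_z)
for n in("side","top"):
    d=env.get_image(n); cv2.imwrite(f"pics/{n}0.png",d["pixels"]); print({k:v for k,v in d.items() if k!="pixels"})
E
```

```text
pics
{'clock': 0.0, 'joint_pos': array([-1.21997157e+00,  2.41393907e-01,  3.69013050e-03,  1.33516076e+00,
        1.12460401e-05,  1.57078803e+00]), 'joint_velocities': array([-0.00143317,  0.00056257, -0.00101637, -0.00114267,  0.00058274,
       -0.00041317]), 'effort': array([ 9.73944079e-04, -3.72323692e+01,  2.52403468e+01,  1.70221488e-02,
       -4.47520745e-05, -6.86366121e-06]), 'tcp_pos': array([ 0.17162187, -0.46894914,  0.23040944]), 'ee_rot': array([-1.35376871,  0.94822276, -0.94543151]), 'wrist_force': array([-0.39549586, -0.00904499, -0.04782738]), 'moment': array([ 0.02694686, -0.00062513, -0.01840159]), 'opening': 0.08536897029920222} -0.0187
{'fx': 468.2739370420014, 'fy': 468.2739370420014, 'cx': 263.0913856272942, 'cy': 188.87046921976906, 'xyz': array([0.08912262, 0.692773  , 0.81545903]), 'orientation': array([ 0.32937289, -1.10817216, -2.34763411])}
{'fx': 400.6674028611189, 'fy': 400.6674028611189, 'cx': 254.68565956176732, 'cy': 197.73644542960173, 'xyz': array([ 0.45469388, -0.07426193,  0.92674529]), 'orientation': array([ 0.11059944, -0.09110084, -1.56310077])}
```

View pics/side0.png

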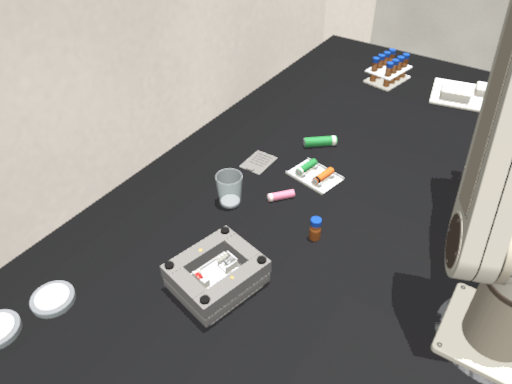

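View pics/top0.png

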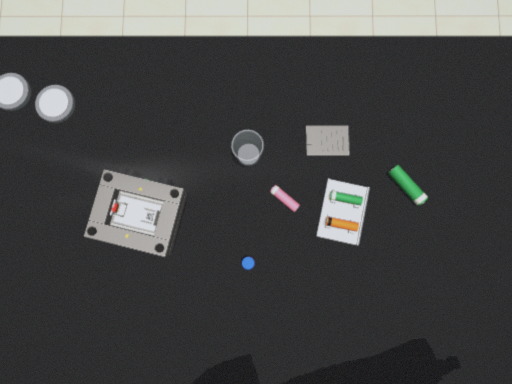

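The top view shows the tray at about (343,212) with the green cell at (348,198) and the orange at (342,224). The stirrer is at (135,212) with the red lip at (118,208). The larger green cell at (408,185) is the look-alike.

```bash
cat > h.py <<'E'
import numpy as np, cv2
from rig import env
from scipy.spatial.transform import Rotation as R
def proj(d,P):
    q=R.from_rotvec(d["orientation"]).as_matrix().T@(np.asarray(P,float)-d["xyz"])
    return np.array([d["cx"]+d["fx"]*q[0]/-q[2], d["cy"]+d["fy"]*(-q[1])/-q[2]])
def back(d,uv,z):
    r=np.array([(uv[0]-d["cx"])/d["fx"],-(uv[1]-d["cy"])/d["fy"],-1.])
    w=R.from_rotvec(d["orientation"]).as_matrix()@r
    return d["xyz"]+w*(z-d["xyz"][2])/w[2]
def crop(d,u0,v0,w,h,s,fn):
    c=d["pixels"][v0:v0+h,u0:u0+w]
    c=cv2.resize(c,None,fx=s,fy=s,interpolation=cv2.INTER_CUBIC)
    for k in range(0,w,10): cv2.line(c,(k*s,0),(k*s,6 if (u0+k)%50 else 14),(255,255,0),1); cv2.putText(c,str(u0+k),(k*s+1,16),0,.35,(255,255,0),1)
    for k in range(0,h,10): cv2.line(c,(0,k*s),(6,k*s),(255,255,0),1); cv2.putText(c,str(v0+k),(1,k*s+4),0,.35,(255,255,0),1)
    cv2.imwrite(fn,c)
E
python3 - <<'E'
from h import *
import pickle
t=env.get_image("top"); s=env.get_image("side")
pickle.dump((t,s),open("im0.pkl","wb"))
crop(t,80,165,110,95,7,"pics/t_st.png"); crop(t,310,170,70,80,7,"pics/t_tr.png")
crop(s,155,220,125,100,6,"pics/s_st.png"); crop(s,280,150,70,45,10,"pics/s_tr.png")
E
```

```text
(no output)
```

View pics/t_st.png

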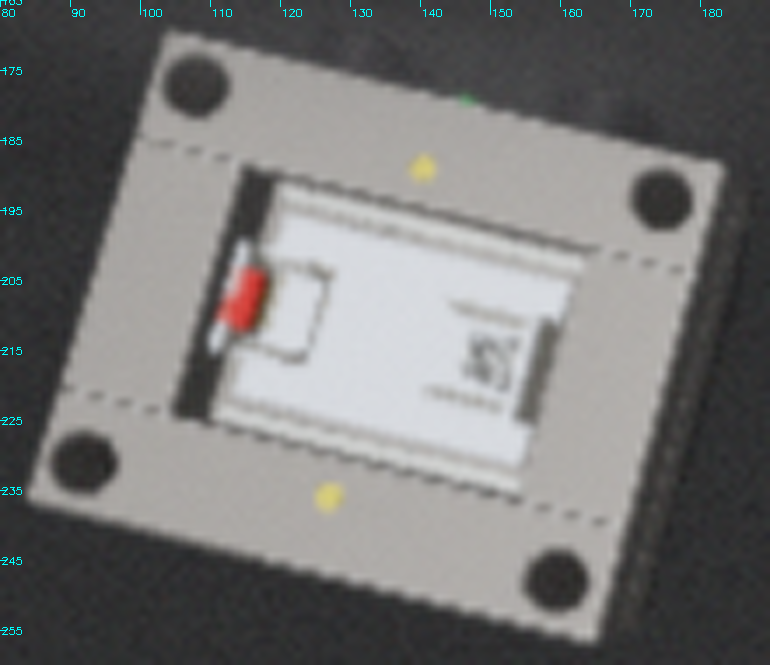

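View pics/t_tr.png

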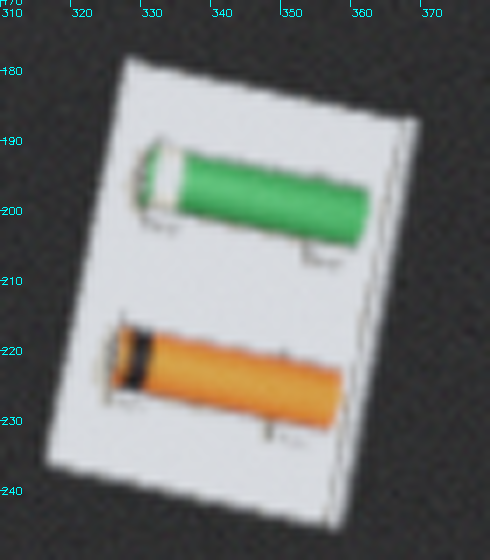

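View pics/s_st.png

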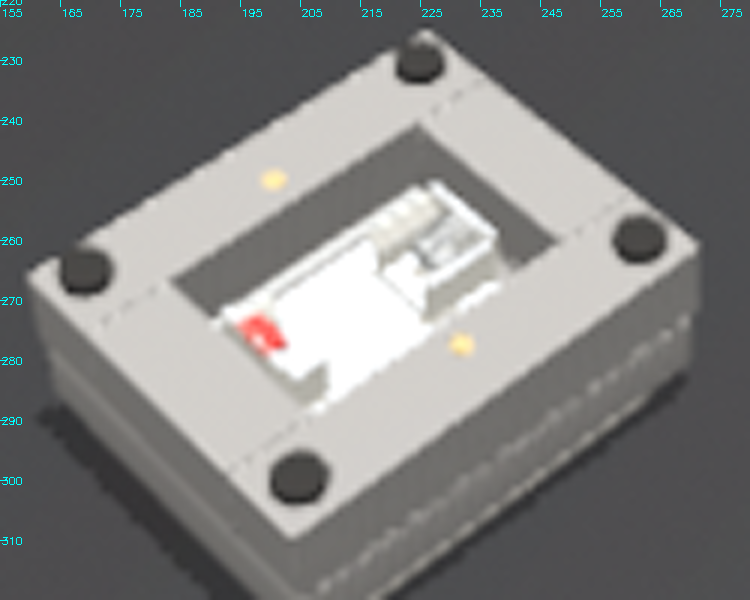

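View pics/s_tr.png

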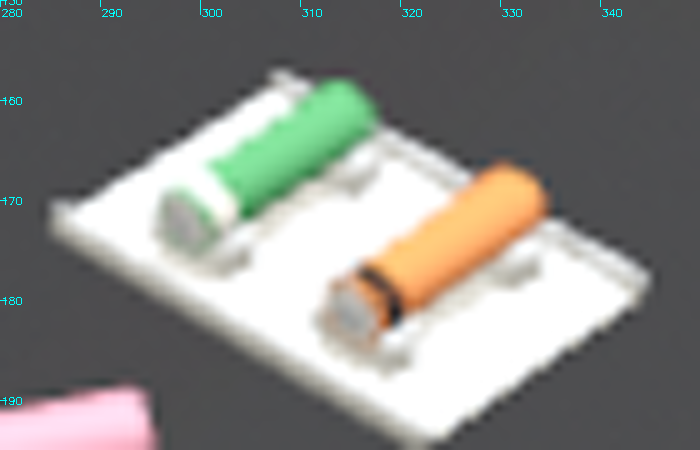

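```bash
cat > fit.py <<'E'
from h import *
import pickle
from scipy.optimize import least_squares, minimize
t,s=pickle.load(open("im0.pkl","rb"))
def W(p,P): # p=x,y,yaw ; P in mm
    P=np.atleast_2d(P)/1000.; c,sn=np.cos(p[2]),np.sin(p[2])
    return np.c_[p[0]+c*P[:,0]-sn*P[:,1], p[1]+sn*P[:,0]+c*P[:,1], P[:,2]]
if __name__=="__main__":
    M=np.array([[85,-75,74],[-95,-75,74],[-95,75,74],[85,75,74]])
    tt=(np.array([[165,30],[725,165],[598,643],[28,500]])+.5)/7-.5+[80,165]
    ss=(np.array([[28,272],[425,30],[700,243],[293,541]])+.5)/6-.5+[155,220]
    def res(p,cs):
        r=[]
        for d,uv in cs: r.append((np.array([proj(d,q) for q in W(p,M)])-uv).ravel())
        return np.concatenate(r)
    for nm,cs in(("top",[(t,tt)]),("side",[(s,ss)]),("both",[(t,tt),(s,ss)])):
        o=least_squares(res,[.45,.2,1.33],args=(cs,)); print(nm,o.x,np.abs(o.fun).max(),o.fun.round(1))
    # cell
    def mask(d,roi):
        u0,v0,w,h=roi; c=cv2.resize(d["pixels"][v0:v0+h,u0:u0+w],None,fx=8,fy=8,interpolation=cv2.INTER_CUBIC).astype(int)
        b,g,r=c[...,0],c[...,1],c[...,2]
        return ((g-np.maximum(b,r))>35)
    a=np.linspace(0,2*np.pi,40)
    def hullmask(d,roi,p):
        pts=np.vstack([np.c_[np.full(40,x),10.75*np.cos(a),18.75+10.75*np.sin(a)] for x in(-36,p[3]*1000)])
        uv=np.array([proj(d,q) for q in W(p,pts)]); uv=(uv-roi[:2]+.5)*8-.5
        m=np.zeros((roi[3]*8,roi[2]*8),np.uint8); cv2.fillConvexPoly(m,cv2.convexHull((uv*16).astype(np.int32)),1,shift=4); return m>0
    rt,rs=(320,182,50,30),(290,150,35,30)
    mt,ms=mask(t,rt),mask(s,rs); print(mt.sum()/64,ms.sum()/64)
    for nm,cs in(("top",[(t,rt,mt)]),("side",[(s,rs,ms)]),("both",[(t,rt,mt),(s,rs,ms)])):
        def cost(p): 
            return sum((hullmask(d,r,p)^m).sum()/m.sum() for d,r,m in cs)
        c=back(t,(347,198),.01875)
        o=minimize(cost,[c[0],c[1],1.35,.025],method="Nelder-Mead",options=dict(initial_simplex=np.array([[c[0],c[1],1.35,.025]]*5)+np.vstack([np.zeros(4),np.diag([.006,.006,.1,.006])]),maxiter=400))
        print(nm,o.x,o.fun)
E
python3 fit.py
```

```text
top [0.53409832 0.20092573 1.33881731] 0.2315947710928583 [ 0.2  0.1 -0.  -0.1 -0.2 -0.1 -0.   0.2]
side [0.53281519 0.20269864 1.33780261] 0.5393877770478639 [-0.3  0.5  0.2 -0.4  0.2  0.2 -0.1 -0.4]
both [0.53365289 0.20162926 1.33845645] 1.019168536260736 [-0.1  0.2 -0.3  0.1 -0.5  0.1 -0.4  0.4 -0.3  0.1  0.2 -0.8  0.1 -0.3
 -0.  -1. ]
211.609375 107.703125
top [ 0.57270994 -0.26816061  1.37827741  0.01969389] 0.21405892342907776
side [ 0.57091392 -0.267778    1.46349446  0.00904734] 0.17452488031336139
both [ 0.57199872 -0.26799093  1.38506862  0.01109923] 0.5129114727489368
```

```bash
cat > fit2.py <<'E'
from fit import *
tt=(np.array([[125,60],[418,120],[340,528],[47,463]])+.5)/7-.5+[310,170]
M=lambda z:np.array([[48,-68,z],[-48,-68,z],[-48,68,z],[48,68,z]])
for z in(0,4,8,12):
    f=lambda p:(np.array([proj(t,q) for q in W(p,M(z))])-tt).ravel()
    o=least_squares(f,[.54,-.26,1.37]); c=W(o.x,[[0,-30,18.75]])[0]; print(z,o.x,np.abs(o.fun).max(),c)
# overlay cell model for candidates, lip etc.
def draw(d,roi,sc,polys,fn):
    u0,v0,w,h=roi; c=cv2.resize(d["pixels"][v0:v0+h,u0:u0+w],None,fx=sc,fy=sc,interpolation=cv2.INTER_CUBIC)
    for P,col in polys:
        uv=np.array([proj(d,q) for q in P]); uv=((uv-[u0,v0]+.5)*sc-.5).round().astype(np.int32)
        cv2.polylines(c,[uv.reshape(-1,1,2)],True,col,1)
    cv2.imwrite(fn,c)
a=np.linspace(0,2*np.pi,40)
def cyl(p,x,r=10.75): return W(p,np.c_[np.full(40,x),r*np.cos(a),18.75+r*np.sin(a)])
if __name__=="__main__":
    p=[.5727,-.2682,1.378]
    P=[(cyl(p,-36),(255,0,255)),(cyl(p,36),(255,0,255)),(W(p,[[-36,10.75,18.75],[36,10.75,18.75],[36,-10.75,18.75],[-36,-10.75,18.75]]),(255,0,0))]
    draw(t,(320,180,60,40),10,P,"pics/ov_t.png"); draw(s,(285,150,50,35),12,P,"pics/ov_s.png")
    a1=cv2.imread("pics/ov_t.png"); b1=cv2.imread("pics/ov_s.png"); 
    b1=cv2.resize(b1,(600,420)); a1=cv2.resize(a1,(450,300));b1=cv2.resize(b1,(428,300)) 
E
python3 fit2.py
```

```text
0 [ 0.54405933 -0.26664805  1.36167523] 0.7712779152417966 [ 0.57340575 -0.27287605  0.01875   ]
4 [ 0.54368567 -0.26581783  1.36164377] 0.6598565678114028 [ 0.57303188 -0.27204676  0.01875   ]
8 [ 0.54331208 -0.26498761  1.36161207] 0.5474670785193325 [ 0.5726581  -0.27121747  0.01875   ]
12 [ 0.54293858 -0.26415739  1.36158009] 0.43409584003990176 [ 0.5722844  -0.27038819  0.01875   ]
```

View pics/ov_t.png

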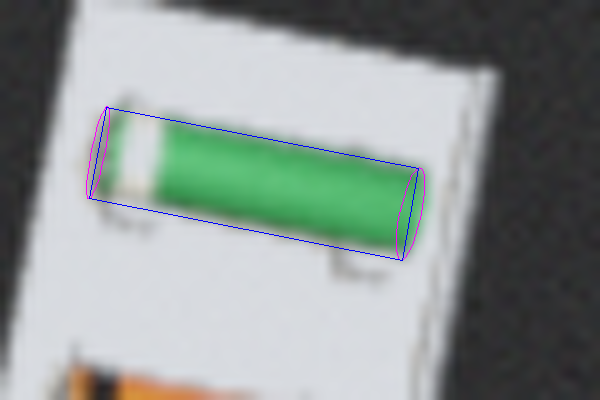

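View pics/ov_s.png

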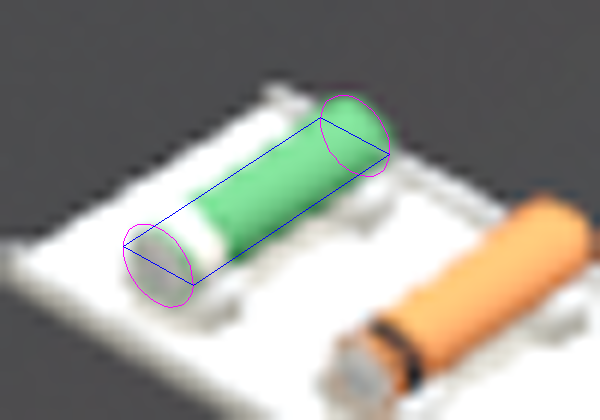

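```bash
cat > go.py <<'E'
from h import *
def rel(target_xyz, yaw):
    """shift in tool axes(mm) and twist so TCP at target, cell axis (tool z or -z) along yaw"""
    o=env.observe(); A=R.from_rotvec(o["ee_rot"]).as_matrix()
    d=A.T@(np.asarray(target_xyz)-o["tcp_pos"])*1000
    j=np.array([-np.sin(yaw),np.cos(yaw),0]); ja=A.T@j
    # twist about tool y: x axis -> (cos,0,-sin)
    al=np.arctan2(-ja[2],ja[0]); al=(al+np.pi/2)%np.pi-np.pi/2
    return d,al
def st():
    o=env.observe(); A=R.from_rotvec(o["ee_rot"]).as_matrix()
    print("t",round(o["clock"],2),"tcp",(o["tcp_pos"]*1000).round(1),"F",o["wrist_force"].round(2),"M",o["moment"].round(3),"op",round(o["opening"]*1000,2),"q6",o["joint_pos"].round(2)[-1]); print(A.round(3))
E
python3 - <<'E'
from go import *
st(); yaw=1.37; s=4
c=np.array([.5722,-.2690,0])+.001*s*np.array([np.cos(yaw),np.sin(yaw),0])
c[2]=.10
print(c,rel(c,yaw))
E
```

```text
t 0.2 tcp [ 171.7 -469.2  230.7] F [-0.11  0.05  1.21] M [-0.025  0.027  0.009] op 85.2 q6 1.57
[[ 0.344 -0.     0.939]
 [-0.939  0.001  0.344]
 [-0.001 -1.     0.   ]]
[ 0.5729978  -0.26508037  0.1       ] (array([-53.61510263, 130.82952979, 446.98187148]), np.float64(-1.0192397244273916))
```

Emit:
move_arm([
  {"grip": 50,"translation": [-6,0,48],"twist": -0.14},
  {"grip": 50,"translation": [-12,0,96],"twist": -0.28},
  {"grip": 50,"translation": [-18,0,144],"twist": -0.42},
  {"grip": 50,"translation": [-24,0,192],"twist": -0.56},
  {"grip": 50,"translation": [-30,0,240],"twist": -0.7},
], newtons=25)

```text
clock: 0.7
tcp_pos: [0.3883, -0.3578, 0.2312]
ee_rot: [-1.533, 0.403, -0.403]
wrist_force: [-0.4, -0.6, 1.0]
opening: 0.0498
```

```bash
cat > pk.py <<'E'
from go import *
import sys
st(); yaw=1.37; s=4
c=np.array([.5722,-.2690,0])+.001*s*np.array([np.cos(yaw),np.sin(yaw),0])
c[2]=float(sys.argv[1])
d,a=rel(c,yaw); print(d.round(1),round(a,4))
E
python3 pk.py .1
```

```text
t 0.7 tcp [ 388.3 -357.8  231.2] F [-0.44 -0.57  1.02] M [-0.067 -0.061 -0.032] op 49.83 q6 1.34
[[ 0.871 -0.     0.492]
 [-0.492 -0.     0.871]
 [-0.    -1.    -0.   ]]
[115.2 131.2 171.6] -0.3137
```

Emit:
move_arm([
  {"grip": 50,"translation": [27,20,40],"twist": -0.1},
  {"grip": 50,"translation": [54,40,80],"twist": -0.2},
  {"grip": 50,"translation": [81,60,120],"twist": -0.3137},
  {"grip": 50,"translation": [108,80,160],"twist": -0.3137},
  {"grip": 50,"translation": [115.2,110,171.6],"twist": -0.3137},
])

```text
clock: 1.2
tcp_pos: [0.5769, -0.2655, 0.122]
ee_rot: [-1.566, 0.155, -0.164]
wrist_force: [-0.2, 0.1, 0.3]
opening: 0.0499
```

Emit:
move_arm([
  {"grip": 50,"translation": [0,10,0],"twist": 0},
  {"grip": 50,"translation": [0,21,0],"twist": 0},
])

```text
clock: 1.4
tcp_pos: [0.5715, -0.2666, 0.0986]
ee_rot: [-1.564, 0.163, -0.159]
wrist_force: [0.3, -0.4, -0.1]
opening: 0.0494
```

```bash
python3 pk.py .1; python3 - <<'E'
from h import *
t=env.get_image("top"); s=env.get_image("side")
crop(t,290,160,110,90,7,"pics/t1.png"); crop(s,260,100,110,90,7,"pics/s1.png")
o=env.observe(); A=R.from_rotvec(o["ee_rot"]).as_matrix()
print(proj(t,o["tcp_pos"]),proj(s,o["tcp_pos"]))
E
```

```text
t 1.4 tcp [ 571.5 -266.6   98.6] F [ 0.3  -0.44 -0.13] M [-0.058  0.04   0.004] op 49.44 q6 1.34
[[ 0.979 -0.003  0.204]
 [-0.204  0.001  0.979]
 [-0.003 -1.     0.   ]]
[ 1.2 -1.4  1.8] -0.0044
[352.67153705 194.05172707] [308.38066806 143.05417743]
```

View pics/t1.png

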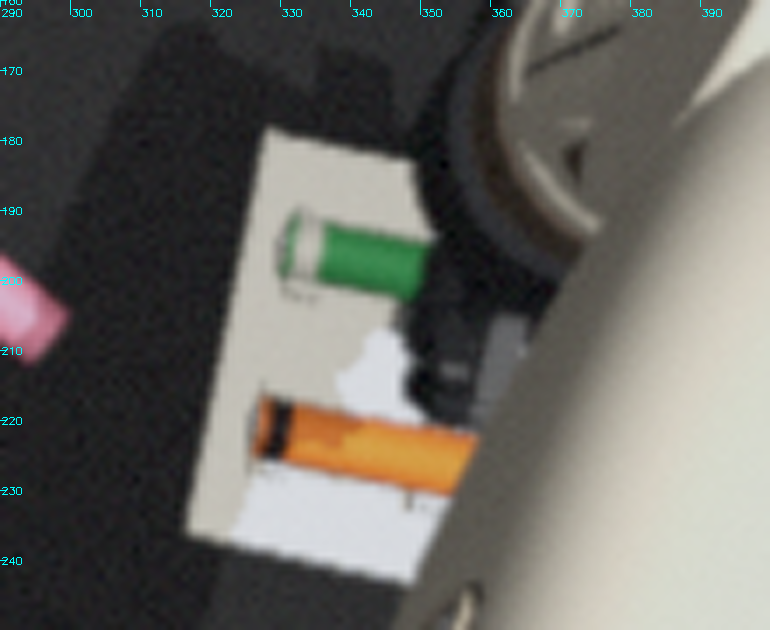

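View pics/s1.png

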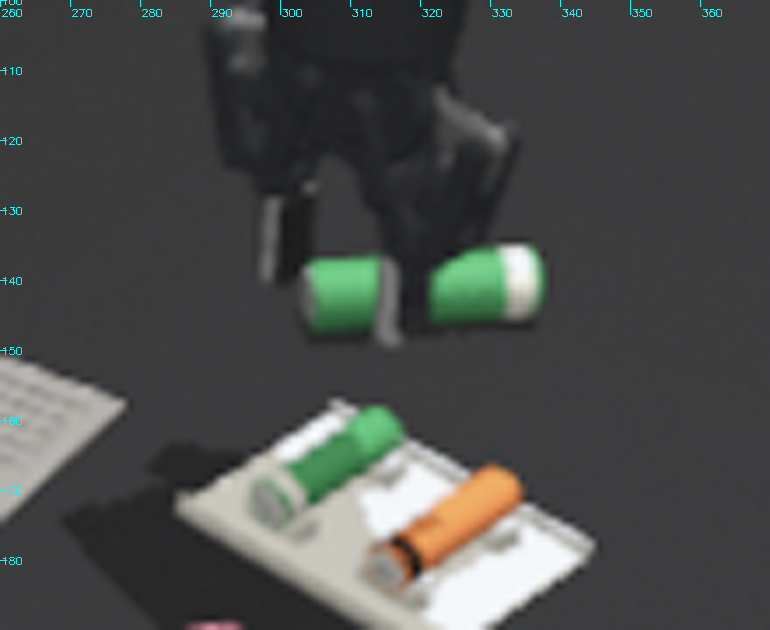

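Emit:
move_arm([
  {"grip": 50,"translation": [1,20,2],"twist": 0},
  {"grip": 50,"translation": [1,45,2],"twist": 0},
  {"grip": 50,"translation": [1,65,2],"twist": 0},
  {"grip": 50,"translation": [1,75,2],"twist": 0},
  {"grip": 50,"translation": [1,75,2],"twist": 0},
])

```text
clock: 2.0
tcp_pos: [0.5723, -0.2661, 0.0251]
ee_rot: [-1.564, 0.164, -0.162]
wrist_force: [-0.7, 0.9, 0.5]
opening: 0.0501
```

```bash
python3 pk.py .0065; python3 - <<'E'
from h import *
s=env.get_image("side")
crop(s,270,120,90,70,8,"pics/s2.png")
E
```

```text
t 2.0 tcp [ 572.3 -266.1   25.1] F [-0.72  0.88  0.47] M [-0.055  0.007  0.028] op 50.14 q6 1.34
[[ 0.978 -0.001  0.206]
 [-0.206  0.001  0.978]
 [-0.001 -1.     0.   ]]
[ 0.5 18.6  1.2] -0.0072
```

View pics/s2.png

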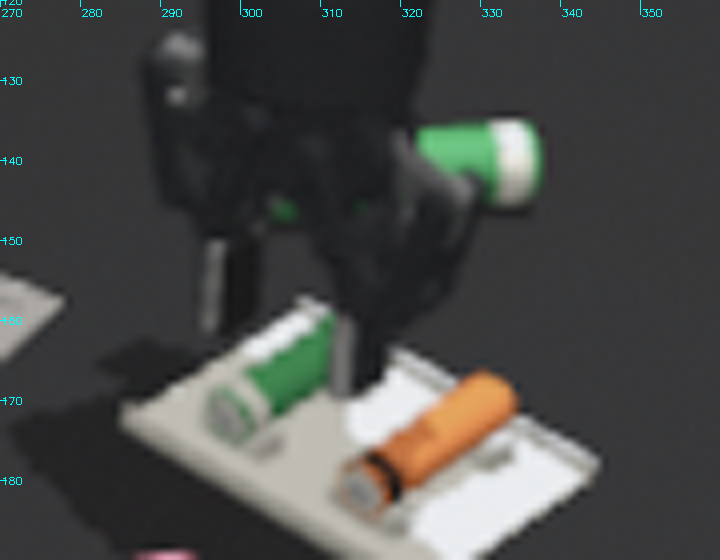

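Emit:
move_arm([
  {"grip": 50,"translation": [0.5,9,1],"twist": 0},
  {"grip": 50,"translation": [0.5,18,1],"twist": 0},
  {"grip": 50,"translation": [0.5,18,1],"twist": 0},
])

```text
clock: 2.35
tcp_pos: [0.5734, -0.2642, 0.0062]
ee_rot: [-1.564, 0.163, -0.16]
wrist_force: [-1.1, 0.7, -0.3]
opening: 0.0498
```

Emit:
move_arm([
  {"grip": 32,"translation": [0,0,0],"twist": 0},
  {"grip": 26,"translation": [0,0,0],"twist": 0},
  {"grip": 15,"translation": [0,0,0],"twist": 0},
  {"grip": 15,"translation": [0,0,0],"twist": 0},
], newtons=25)

```text
clock: 2.75
tcp_pos: [0.5746, -0.2647, 0.0077]
ee_rot: [-1.565, 0.161, -0.163]
wrist_force: [0.3, 0.0, 0.5]
opening: 0.0206
```

```bash
python3 pk.py .0065
```

```text
t 2.75 tcp [ 574.6 -264.7    7.7] F [0.28 0.05 0.52] M [ 0.01  -0.043  0.016] op 20.58 q6 1.35
[[ 0.979  0.001  0.205]
 [-0.205 -0.     0.979]
 [ 0.001 -1.    -0.   ]]
[-1.5  1.2 -0.7] -0.0054
```

Emit:
move_arm([
  {"grip": 15,"translation": [0,0,0],"twist": 0},
  {"grip": 15,"translation": [0,-10,0],"twist": 0},
  {"grip": 15,"translation": [0,-35,0],"twist": 0},
  {"grip": 15,"translation": [0,-75,0],"twist": 0},
  {"grip": 15,"translation": [0,-120,0],"twist": 0},
])

```text
clock: 3.25
tcp_pos: [0.5729, -0.264, 0.1275]
ee_rot: [-1.564, 0.165, -0.159]
wrist_force: [0.9, -0.7, -0.3]
opening: 0.0203
```

```bash
for i in 1 2 3; do python3 pk.py .1 | head -1; done; python3 - <<'E'
from h import *
s=env.get_image("side")
crop(s,250,70,110,90,7,"pics/s3.png")
E
```

```text
t 3.25 tcp [ 572.9 -264.   127.5] F [ 0.94 -0.7  -0.33] M [-0.019 -0.058  0.019] op 20.32 q6 1.35
t 3.25 tcp [ 572.9 -264.   127.5] F [ 0.94 -0.7  -0.33] M [-0.019 -0.058  0.019] op 20.32 q6 1.35
t 3.25 tcp [ 572.9 -264.   127.5] F [ 0.94 -0.7  -0.33] M [-0.019 -0.058  0.019] op 20.32 q6 1.35
```

View pics/s3.png

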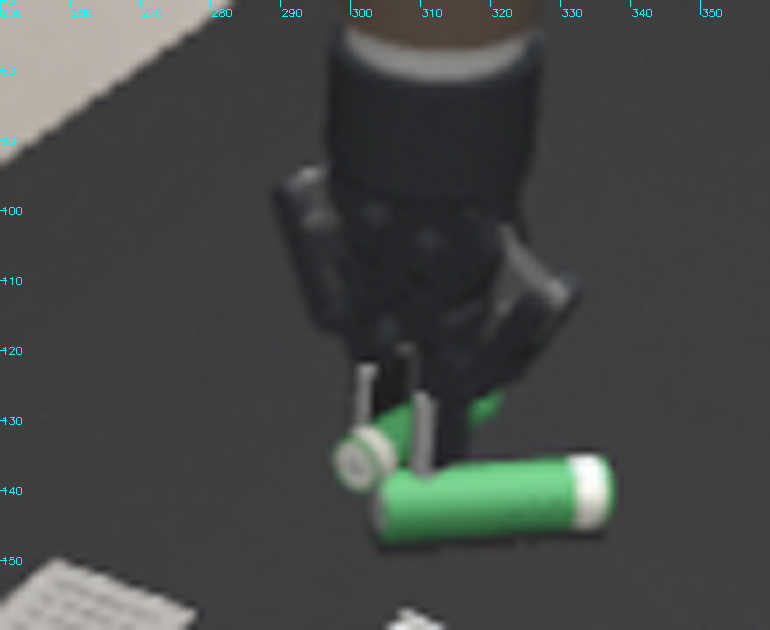

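```bash
cat > sf.py <<'E'
from go import *
import sys
PS=np.array([.5341,.2009]); YAW=1.3388
C,S=np.cos(YAW),np.sin(YAW)
def stf():  # tcp in stirrer frame mm, forces in stirrer frame
    o=env.observe(); d=o["tcp_pos"][:2]-PS
    f=o["wrist_force"]
    return np.array([C*d[0]+S*d[1],-S*d[0]+C*d[1],o["tcp_pos"][2]])*[1000,1000,1000], np.array([C*f[0]+S*f[1],-S*f[0]+C*f[1],f[2]]),o
def avg(n):
    L=[stf()[:2]]
    for i in range(n): env.get_image("top"); L.append(stf()[:2])
    L=np.array(L); return L.mean(0),L.std(0)
if __name__=="__main__":
    a=list(map(float,sys.argv[1:])); n=int(a[3]) if len(a)>3 else 0
    m,sd=avg(n); o=env.observe()
    w=np.r_[PS+np.array([C*a[0]-S*a[1],S*a[0]+C*a[1]])/1000,a[2]/1000]
    d,al=rel(w,YAW)
    A=R.from_rotvec(o["ee_rot"]).as_matrix()
    # use mean pos
    wm=np.r_[PS+np.array([C*m[0][0]-S*m[0][1],S*m[0][0]+C*m[0][1]])/1000,m[0][2]/1000]
    d=A.T@(w-wm)*1000
    print("t",round(o["clock"],2),"tcp_s",m[0].round(2),"F_s",m[1].round(2),"sd",sd[0].round(2),sd[1].round(2)); print("shift",d.round(1),"twist",round(al,4),"op",round(o["opening"]*1000,2),"M",o["moment"].round(3))
E
python3 sf.py -121 0 130 6
```

```text
t 3.6 tcp_s [-444.13 -147.52  130.89] F_s [-0.07 -0.26 -0.23] sd [0.45 2.2  4.38] [0.58 0.98 1.91]
shift [-139.2    1.6  326.8] twist 0.0256 op 20.6 M [-0.022 -0.015  0.004]
```

Emit:
move_arm([
  {"grip": 15,"translation": [-19,0,45],"twist": 0.01},
  {"grip": 15,"translation": [-38,0,90],"twist": 0.02},
  {"grip": 15,"translation": [-57,0,135],"twist": 0.025},
  {"grip": 15,"translation": [-76,0,180],"twist": 0.025},
  {"grip": 15,"translation": [-95,0,225],"twist": 0.025},
])

```text
clock: 4.1
tcp_pos: [0.5254, -0.0232, 0.1256]
ee_rot: [-1.563, 0.185, -0.179]
wrist_force: [0.7, -0.3, -0.9]
opening: 0.0204
```

Emit:
move_arm([
  {"grip": 15,"translation": [-15,0,35],"twist": 0},
  {"grip": 15,"translation": [-30,0,70],"twist": 0},
  {"grip": 15,"translation": [-44,0,95],"twist": 0},
  {"grip": 15,"translation": [-44,0,95],"twist": 0},
])

```text
clock: 4.5
tcp_pos: [0.5039, 0.0806, 0.1257]
ee_rot: [-1.564, 0.181, -0.174]
wrist_force: [-0.4, -0.6, -0.7]
opening: 0.0206
```

```bash
python3 sf.py -121 0 90 6;  python3 - <<'E'
from h import *
import pickle
s=env.get_image("side");t=env.get_image("top")
pickle.dump((t,s),open("im1.pkl","wb"))
crop(s,160,150,130,100,6,"pics/s4.png");crop(t,80,150,130,110,6,"pics/t4.png")
E
```

```text
t 4.8 tcp_s [-126.38   -0.38  126.3 ] F_s [-0.23 -0.02 -0.58] sd [1.18 1.1  0.4 ] [0.56 0.39 0.27]
shift [-0.4 36.3  5.4] twist -0.0012 op 20.45 M [-0.017 -0.021 -0.03 ]
```

View pics/s4.png

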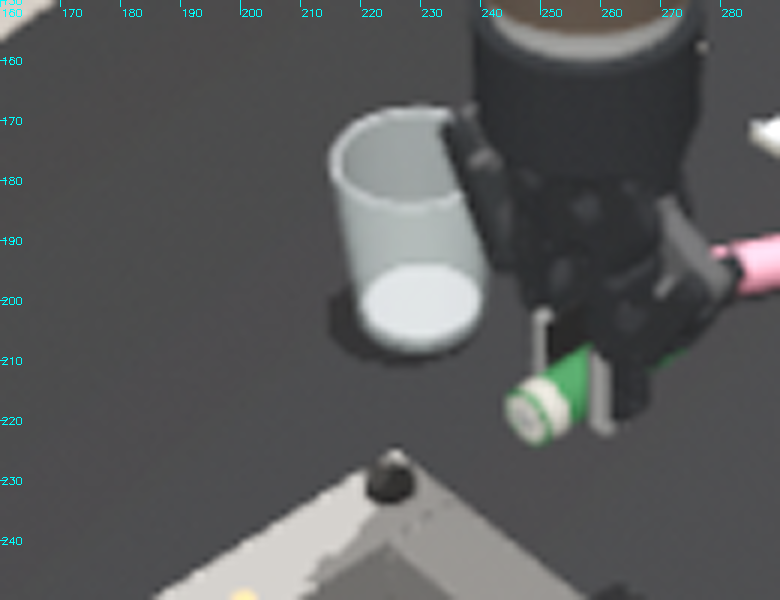

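View pics/t4.png

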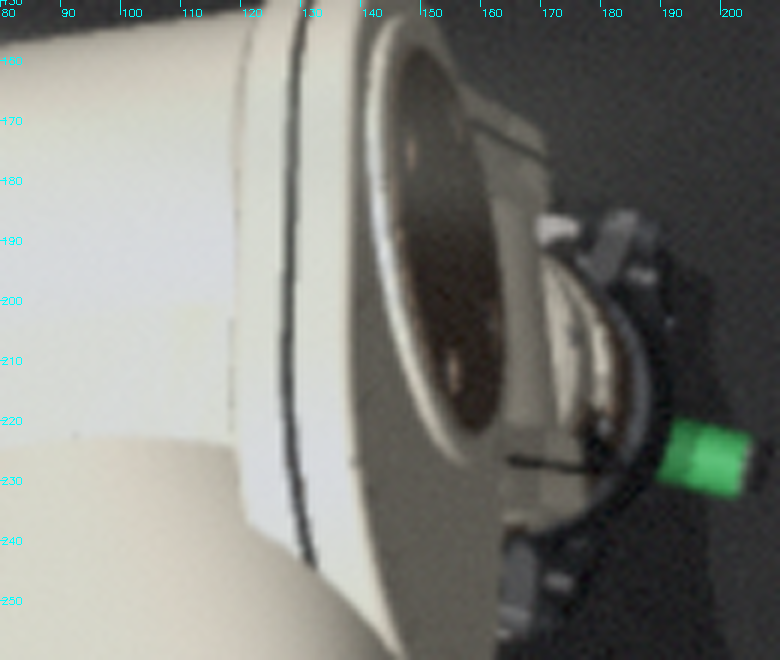

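```bash
python3 - <<'E'
from sf import *
import pickle
t,s=pickle.load(open("im1.pkl","rb"))
m,_=avg(5); print(m[0].round(2))
x,y,z=m[0]; 
def w(a,b,c): return np.r_[PS+np.array([C*a-S*b,S*a+C*b])/1000,c/1000]
# flat end top silhouette: point on top of flat end
print("flat edge mid top pred",proj(t,w(x-40,y,z+12+0)),proj(t,w(x-40,y,z+22)), "obs ctr",(np.array([744,465])+.5)/6-.5+[80,150])
print("button end face centre pred",proj(s,w(x+32,y,z+12)),"obs",(np.array([530,414])+.5)/6-.5+[160,150])
for e in np.eye(3): print(e,proj(s,w(*(np.array([x+32,y,z+12])+e)))-proj(s,w(x+32,y,z+12)), proj(t,w(*(np.array([x-40,y,z+12])+e)))-proj(t,w(x-40,y,z+12)))
E
```

```text
[-127.     -1.55  127.24]
flat edge mid top pred [202.54579831 227.37561159] [201.81906667 227.09319199] obs ctr [203.58333333 227.08333333]
button end face centre pred [246.45683684 218.67536402] obs [247.91666667 218.58333333]
[1. 0. 0.] [-0.35374079  0.22310847] [-0.4913946  -0.11976421]
[0. 1. 0.] [0.31681421 0.23655808] [-0.12801913  0.49499072]
[0. 0. 1.] [-0.01000493 -0.34715733] [-0.07184883 -0.02792161]
```

```bash
python3 - <<'E'
from sf import *
L=[];Q=[]
for i in range(16):
    env.get_image("top"); m,f,o=stf(); L.append(np.r_[m,f]); Q.append(o["joint_pos"])
L=np.array(L);Q=np.array(Q); print(L[:,:3].round(1)); print(L.mean(0).round(2),L.std(0).round(2)); print(Q.mean(0).round(4),Q.std(0).round(5))
E
```

```text
[[-126.6   -1.4  127.3]
 [-126.5   -1.4  127.4]
 [-126.4   -1.3  127.4]
 [-126.3   -1.3  127.4]
 [-126.3   -1.2  127.3]
 [-126.3   -1.2  127.3]
 [-126.3   -1.2  127.3]
 [-126.3   -1.2  127.3]
 [-126.3   -1.2  127.3]
 [-126.3   -1.2  127.3]
 [-126.3   -1.3  127.3]
 [-126.3   -1.2  127.3]
 [-126.3   -1.2  127.3]
 [-126.3   -1.3  127.3]
 [-126.3   -1.2  127.3]
 [-126.3   -1.3  127.3]]
[-1.2635e+02 -1.2600e+00  1.2733e+02  1.0000e-02  4.0000e-02 -6.4000e-01] [0.08 0.05 0.02 0.5  0.49 0.44]
[ 0.1522  0.3341 -0.1484  1.0883 -0.      1.9543] [1.7e-04 4.0e-05 3.0e-05 2.0e-05 2.0e-05 2.0e-05]
```

```bash
python3 - <<'E'
from sf import *
import pickle
s=env.get_image("side");t=env.get_image("top")
pickle.dump((t,s),open("im2.pkl","wb"))
crop(s,230,190,50,45,15,"pics/s5.png");crop(t,180,205,40,35,18,"pics/t5.png")
m,f,o=stf(); x,y,z=m; print(m,R.from_rotvec(o["ee_rot"]).as_matrix().round(3))
def w(a,b,c): return np.r_[PS+np.array([C*a-S*b,S*a+C*b])/1000,c/1000]
for sg in(4,6):
    print(sg,[ (proj(t,w(x-36-sg,y+b,z+12+c))).round(2) for b,c in((0,0),(-10.75,0),(10.75,0),(0,10.75))],[ (proj(s,w(x+36-sg,y+b,z+12+c))).round(2) for b,c in((0,0),(-10.75,0),(10.75,0),(0,10.75),(0,-10.75))])
E
```

```text
[-126.33983494   -1.23405617  127.29740666] [[ 0.973 -0.     0.229]
 [-0.229 -0.     0.973]
 [-0.    -1.    -0.   ]]
4 [array([202.18, 227.45]), array([203.55, 222.14]), array([200.8 , 232.78]), array([201.39, 227.15])] [array([246.32, 218.88]), array([242.94, 216.35]), array([249.75, 221.44]), array([246.21, 215.12]), array([246.43, 222.58])]
6 [array([203.16, 227.69]), array([204.53, 222.38]), array([201.78, 233.02]), array([202.39, 227.39])] [array([247.03, 218.43]), array([243.64, 215.91]), array([250.46, 220.99]), array([246.93, 214.68]), array([247.13, 222.14])]
```

View pics/s5.png

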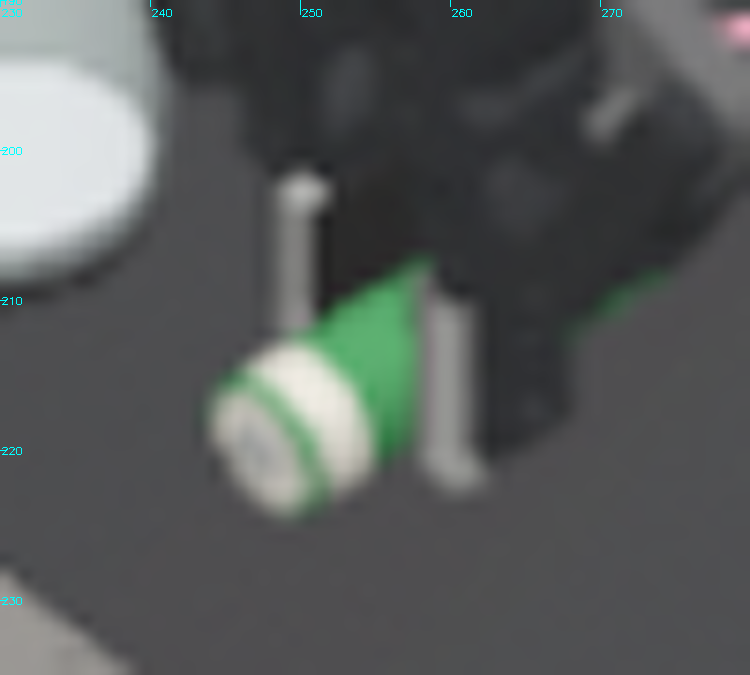

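View pics/t5.png

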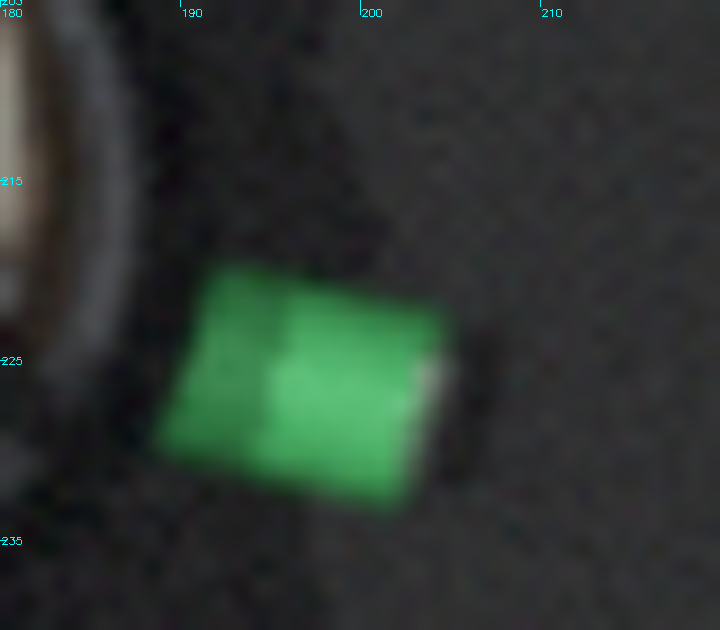

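```bash
python3 sf.py -119 0.5 77 0
```

```text
t 6.05 tcp_s [-126.34   -1.23  127.3 ] F_s [ 0.68 -0.02 -0.86] sd [0. 0. 0.] [0. 0. 0.]
shift [-1.7 50.3  7.3] twist 0.0007 op 20.73 M [-0.02  -0.01  -0.066]
```

Emit:
move_arm([
  {"grip": 15,"translation": [-1.7,20,7.3],"twist": 0},
  {"grip": 15,"translation": [-1.7,40,7.3],"twist": 0},
  {"grip": 15,"translation": [-1.7,50,7.3],"twist": 0},
  {"grip": 15,"translation": [-1.7,50,7.3],"twist": 0},
  {"grip": 15,"translation": [-1.7,50,7.3],"twist": 0},
])

```text
clock: 6.55
tcp_pos: [0.5066, 0.0851, 0.0776]
ee_rot: [-1.563, 0.182, -0.182]
wrist_force: [-0.5, 0.1, -1.1]
opening: 0.0207
```

```bash
python3 sf.py -119 0.5 71 5;python3 - <<'E'
from h import *
s=env.get_image("side")
crop(s,190,200,90,75,8,"pics/s6.png")
E
```

```text
t 6.8 tcp_s [-118.85   -0.23   78.13] F_s [-0.17 -0.19 -0.79] sd [0.09 0.2  0.24] [0.28 0.49 0.34]
shift [-0.7  7.1 -0.2] twist 0.0006 op 20.38 M [-0.013  0.011  0.025]
```

View pics/s6.png

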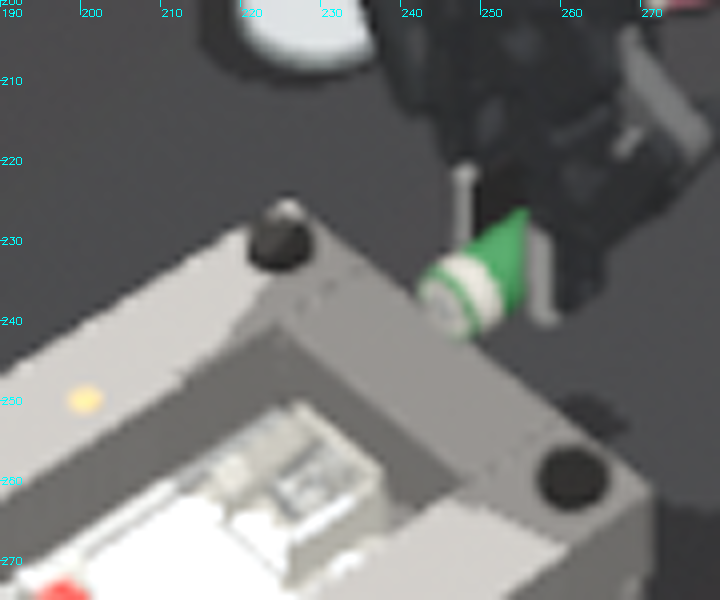

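Emit:
move_arm([
  {"grip": 15,"translation": [0,2,0],"twist": 0},
  {"grip": 15,"translation": [0,4,0],"twist": 0},
  {"grip": 15,"translation": [0,4,0],"twist": 0},
])

```text
clock: 7.15
tcp_pos: [0.5065, 0.0851, 0.0734]
ee_rot: [-1.563, 0.181, -0.182]
wrist_force: [-0.1, -0.1, 1.2]
opening: 0.0207
```

Emit:
move_arm([
  {"grip": 15,"translation": [0,1,0],"twist": 0},
  {"grip": 15,"translation": [0,2,0],"twist": 0},
  {"grip": 15,"translation": [0,2,0],"twist": 0},
])

```text
clock: 7.45
tcp_pos: [0.5064, 0.0848, 0.0721]
ee_rot: [-1.564, 0.181, -0.182]
wrist_force: [-2.5, -1.5, 5.6]
opening: 0.0205
```

Emit:
move_arm([
  {"grip": 15,"translation": [0,1,0],"twist": 0},
  {"grip": 15,"translation": [0,2,0],"twist": 0},
  {"grip": 15,"translation": [0,2,0],"twist": 0},
])

```text
clock: 7.75
tcp_pos: [0.5063, 0.0844, 0.0703]
ee_rot: [-1.564, 0.181, -0.183]
wrist_force: [-2.6, -3.0, 8.1]
opening: 0.0207
```

```bash
python3 sf.py -119 0.5 71 2
```

```text
t 7.85 tcp_s [-119.73    0.26   70.29] F_s [-3.71  1.82  7.88] sd [0.01 0.01 0.01] [0.17 0.05 0.24]
shift [-0.2 -0.7  0.7] twist 0.0003 op 20.49 M [-0.427  0.534  0.039]
```

Emit:
move_arm([
  {"grip": 15,"translation": [0,0,0],"twist": 0},
  {"grip": 15,"translation": [0,0,0],"twist": 0},
], newtons=20)

```text
clock: 8.05
tcp_pos: [0.5063, 0.0844, 0.0703]
ee_rot: [-1.564, 0.181, -0.183]
wrist_force: [-2.5, -2.3, 7.7]
opening: 0.0202
```

```bash
python3 sf.py -119 0.5 71 2;python3 - <<'E'
from h import *
s=env.get_image("side")
crop(s,220,200,60,50,12,"pics/s7.png")
E
```

```text
t 8.15 tcp_s [-119.74    0.25   70.31] F_s [-3.11  1.61  7.96] sd [0.01 0.01 0.  ] [0.24 0.25 0.19]
shift [-0.2 -0.7  0.7] twist 0.0003 op 20.2 M [-0.4    0.502  0.061]
```

View pics/s7.png

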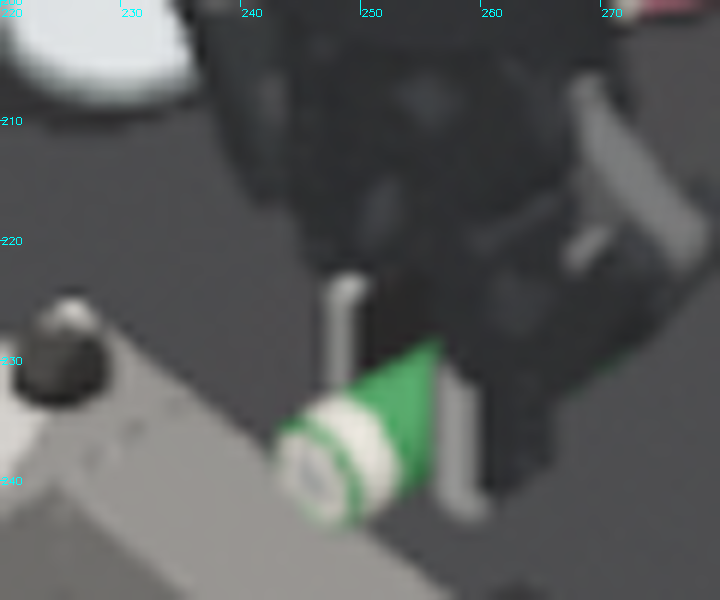

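Emit:
move_arm([
  {"grip": 15,"translation": [0,1,0],"twist": 0},
  {"grip": 15,"translation": [0,2,0],"twist": 0},
  {"grip": 15,"translation": [0,2,0],"twist": 0},
])

```text
clock: 8.5
tcp_pos: [0.5064, 0.0841, 0.0683]
ee_rot: [-1.565, 0.181, -0.183]
wrist_force: [-1.6, -3.7, 8.2]
opening: 0.0206
```

```bash
python3 sf.py -119 0.5 71 2
```

```text
t 8.6 tcp_s [-120.03    0.16   68.27] F_s [-4.3   1.69  7.83] sd [0.01 0.01 0.01] [0.32 0.72 0.25]
shift [-0.3 -2.7  1. ] twist -0.0001 op 20.58 M [-0.594  0.455 -0.012]
```

Emit:
move_arm([
  {"grip": 15,"translation": [0,1,0.5],"twist": 0},
  {"grip": 15,"translation": [0,2,1],"twist": 0},
  {"grip": 15,"translation": [0,3,1],"twist": 0},
  {"grip": 15,"translation": [0,3,1],"twist": 0},
])

```text
clock: 9.0
tcp_pos: [0.5064, 0.0843, 0.0652]
ee_rot: [-1.567, 0.182, -0.183]
wrist_force: [-3.6, -6.1, 8.7]
opening: 0.0206
```

```bash
python3 sf.py -119 0.5 71 2;python3 - <<'E'
from h import *
s=env.get_image("side");t=env.get_image("top")
crop(s,220,200,60,50,12,"pics/s8.png")
crop(t,180,205,40,35,18,"pics/t8.png")
E
```

```text
t 9.1 tcp_s [-119.85    0.13   65.2 ] F_s [-6.28  1.58  8.38] sd [0. 0. 0.] [0.39 0.48 0.23]
shift [-0.4 -5.8  0.8] twist -0.0006 op 20.41 M [-1.011  0.493  0.067]
```

View pics/s8.png

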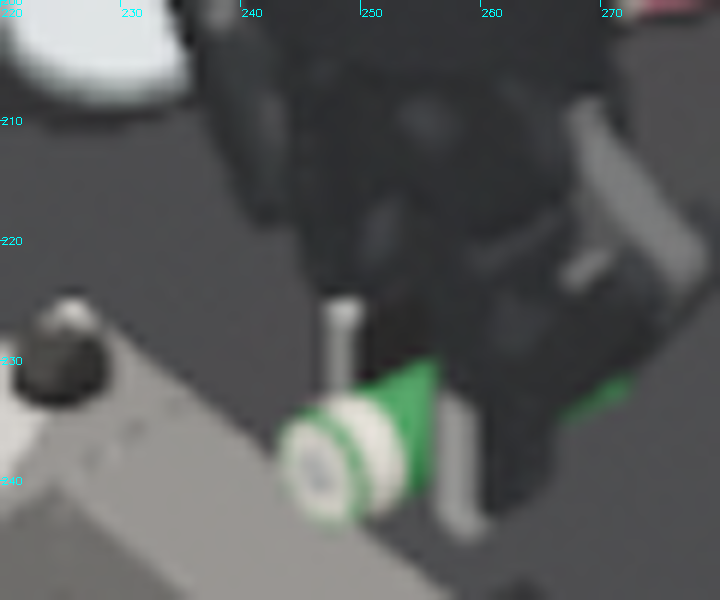

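Emit:
move_arm([
  {"grip": 15,"translation": [0,1,0],"twist": 0},
  {"grip": 15,"translation": [0,2,0],"twist": 0},
  {"grip": 15,"translation": [0,3.2,0],"twist": 0},
  {"grip": 15,"translation": [0,3.2,0],"twist": 0},
])

```text
clock: 9.6
tcp_pos: [0.5065, 0.0844, 0.062]
ee_rot: [-1.566, 0.182, -0.183]
wrist_force: [-2.9, -5.7, 7.7]
opening: 0.0207
```

```bash
python3 sf.py -119 0.5 71 2
```

```text
t 9.7 tcp_s [-1.1968e+02  7.0000e-02  6.2040e+01] F_s [-5.94  1.14  7.94] sd [0.01 0.01 0.02] [0.32 0.26 0.49]
shift [-0.4 -9.   0.7] twist -0.0005 op 20.65 M [-0.907  0.496  0.007]
```

Emit:
move_arm([
  {"grip": 15,"translation": [0,-8,-2],"twist": 0},
  {"grip": 15,"translation": [0,-20,-2],"twist": 0},
  {"grip": 15,"translation": [0,-40,-2],"twist": 0},
  {"grip": 15,"translation": [0,-58,-2],"twist": 0},
  {"grip": 15,"translation": [0,-58,-2],"twist": 0},
])

```text
clock: 10.2
tcp_pos: [0.5084, 0.0848, 0.1222]
ee_rot: [-1.561, 0.177, -0.186]
wrist_force: [-0.1, 0.8, -0.4]
opening: 0.0206
```

Emit:
move_arm([
  {"grip": 15,"translation": [0,0,0],"twist": 0},
  {"grip": 15,"translation": [0,0,0],"twist": 0},
  {"grip": 15,"translation": [0,0,0],"twist": 0},
])

```text
clock: 10.5
tcp_pos: [0.5052, 0.0841, 0.118]
ee_rot: [-1.564, 0.183, -0.18]
wrist_force: [0.6, 0.0, -1.3]
opening: 0.02
```

```bash
python3 sf.py -119 0.5 120 4;python3 - <<'E'
from sf import *
import pickle
s=env.get_image("side");t=env.get_image("top")
pickle.dump((t,s,stf()[0]),open("im3.pkl","wb"))
crop(s,220,180,70,55,11,"pics/s9.png")
crop(t,170,205,50,35,15,"pics/t9.png")
E
```

```text
t 10.7 tcp_s [-120.25    1.04  118.24] F_s [ 0.25  0.12 -0.95] sd [0.05 0.19 0.2 ] [0.88 0.47 0.56]
shift [ 0.5 -1.8  1.2] twist 0.0007 op 20.51 M [-0.001  0.021 -0.012]
```

View pics/s9.png

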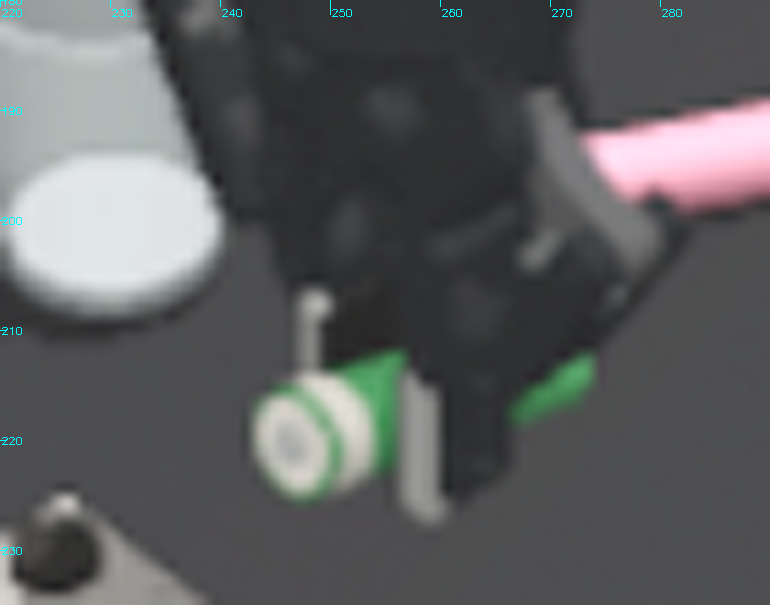

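View pics/t9.png

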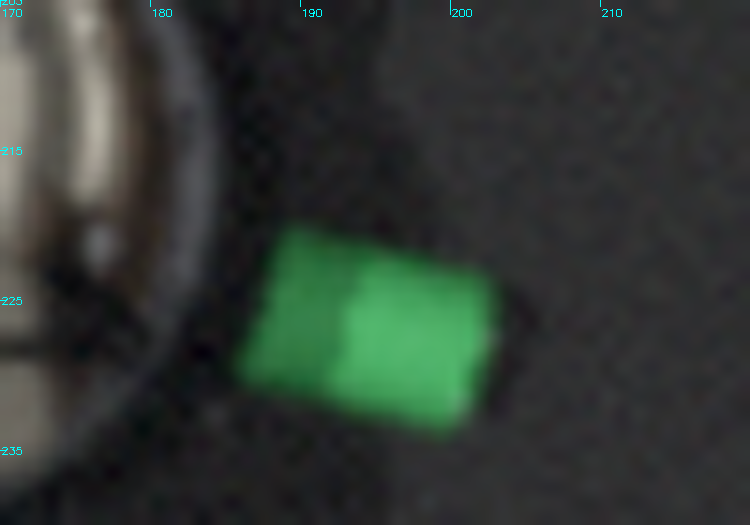

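```bash
cat > ov.py <<'E'
from sf import *
import pickle
def w(P): P=np.atleast_2d(P); return np.c_[PS[0]+(C*P[:,0]-S*P[:,1])/1000,PS[1]+(S*P[:,0]+C*P[:,1])/1000,P[:,2]/1000]
a=np.linspace(0,2*np.pi,40)
def circ(g,th,s,axp,r=10.75,b=(0,0,0)):
    # g grip pt; axis pos axp along cell
    e=np.array([np.cos(th),0,np.sin(th)]); n=np.array([-np.sin(th),0,np.cos(th)]); y=np.array([0,1,0])
    return g+np.array(b)+(axp-s)*e+r*(np.cos(a)[:,None]*y+np.sin(a)[:,None]*n)
def overlay(d,roi,sc,polys,fn):
    u0,v0,wd,h=roi; c=cv2.resize(d["pixels"][v0:v0+h,u0:u0+wd],None,fx=sc,fy=sc,interpolation=cv2.INTER_CUBIC)
    for P,col in polys:
        uv=np.array([proj(d,q) for q in w(P)]); uv=((uv-[u0,v0]+.5)*sc-.5).round().astype(np.int32)
        cv2.polylines(c,[uv.reshape(-1,1,2)],True,col,1)
    cv2.imwrite(fn,c)
E
python3 - <<'E'
from ov import *
t,s,m=pickle.load(open("im3.pkl","rb")); print(m)
def P(th,sg,h,b): 
    g=m+[0,0,h]; th=np.radians(th)
    return [(circ(g,th,sg,-36,b=b),(0,0,255)),(circ(g,th,sg,36,b=b),(0,0,255)),(circ(g,th,sg,37.5,4.5,b=b),(0,255,255))]
overlay(s,(220,180,70,55),11,P(26,6,12,(1.4,1.7,0)),"pics/o1.png")
overlay(t,(170,205,50,35),15,P(26,6,12,(0,-.5,0)),"pics/o2.png")
E
```

```text
[-120.09761607    0.59408632  118.81238388]
```

View pics/o1.png

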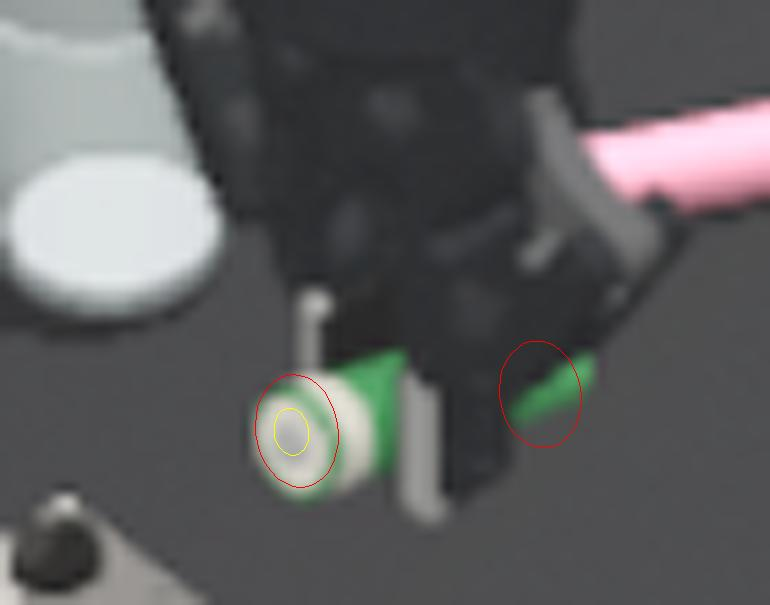

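View pics/o2.png

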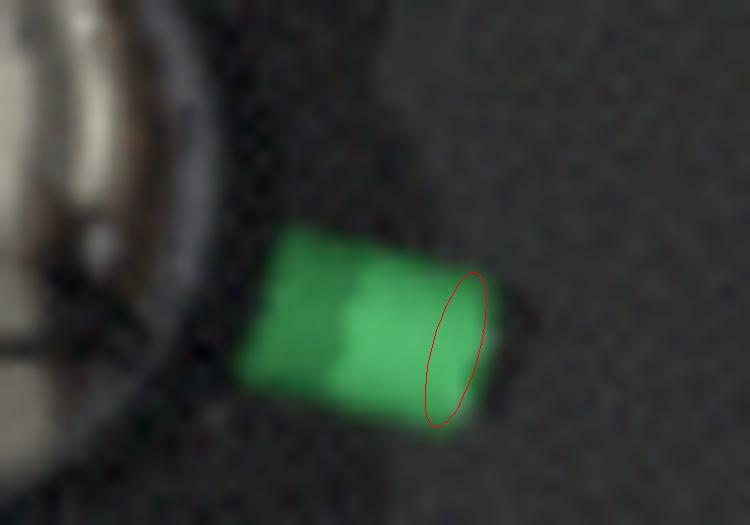

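```bash
python3 - <<'E'
from ov import *
t,s,m=pickle.load(open("im3.pkl","rb"))
def P(th,sg,h,b,col): 
    g=m+[0,0,h]; th=np.radians(th)
    return [(circ(g,th,sg,-36,b=b),col),(circ(g,th,sg,36,b=b),col),(circ(g,th,sg,37.5,4.5,b=b),col)]
overlay(s,(220,180,70,55),11,P(21,6,12,(1.4,1.7,0),(0,0,255))+P(21,7,11,(1.4,1.7,0),(255,0,255)),"pics/o1.png")
overlay(t,(170,205,50,35),15,P(21,6,12,(0,-.5,0),(0,0,255))+P(21,7,12,(0,-.5,0),(255,0,255)),"pics/o2.png")
A=cv2.imread("pics/o1.png");B=cv2.imread("pics/o2.png")[150:525]
h=np.zeros((A.shape[0],0,3),np.uint8)
E
```

```text
(no output)
```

View pics/o1.png

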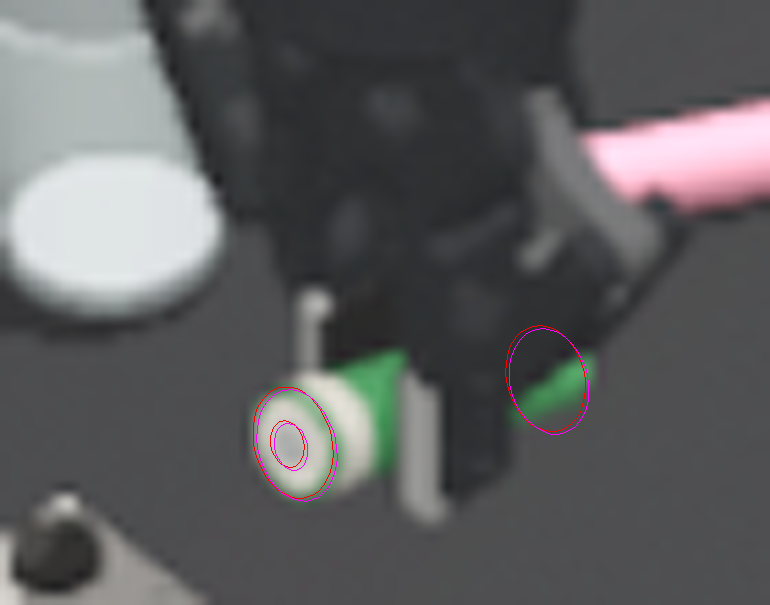

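View pics/o2.png

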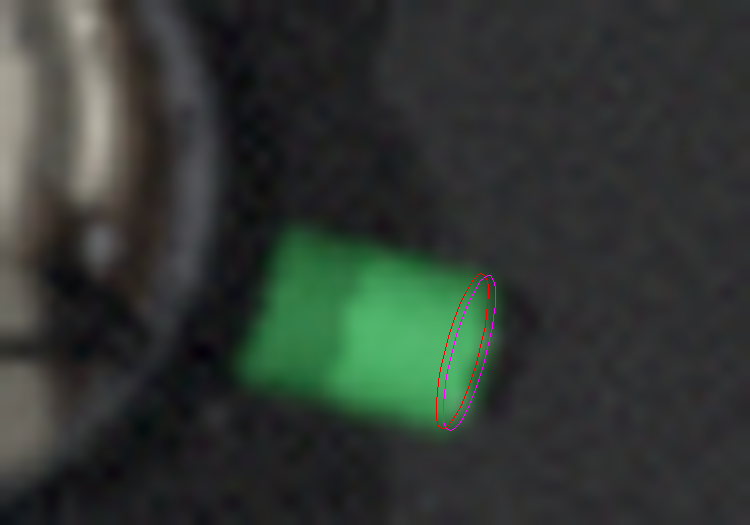

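```bash
python3 - <<'E'
from ov import *
t,s=pickle.load(open("im0.pkl","rb"))
def rect(d,z,off,fn,sc=7):
    # stirrer x -65..55 horizontally, y 42..-42 vertical
    X,Y=np.meshgrid(np.arange(-65,55,1/sc),np.arange(42,-42,-1/sc))
    P=np.c_[X.ravel()+off[0],Y.ravel()+off[1],np.full(X.size,z)]
    W_=w(P); q=(W_-d["xyz"])@R.from_rotvec(d["orientation"]).as_matrix()
    u=d["cx"]+d["fx"]*q[:,0]/-q[:,2]; v=d["cy"]+d["fy"]*-q[:,1]/-q[:,2]
    im=cv2.remap(d["pixels"],u.reshape(X.shape).astype(np.float32),v.reshape(X.shape).astype(np.float32),cv2.INTER_CUBIC)
    for k in range(-60,55,10): cv2.putText(im,str(k),((k+65)*sc,10),0,.35,(255,255,0),1); cv2.line(im,((k+65)*sc,12),((k+65)*sc,20),(255,255,0),1)
    for k in range(-40,41,10): cv2.putText(im,str(k),(0,(42-k)*sc+4),0,.35,(255,255,0),1)
    cv2.imwrite(fn,im[:595,:800])
rect(t,72.2,(0,0),"pics/r_t72.png",6); rect(s,72.2,(1.4,1.7),"pics/r_s72.png",6)
rect(t,64,(0,0),"pics/r_t64.png",6); rect(s,64,(1.4,1.7),"pics/r_s64.png",6)
E
```

```text
(no output)
```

View pics/r_t72.png

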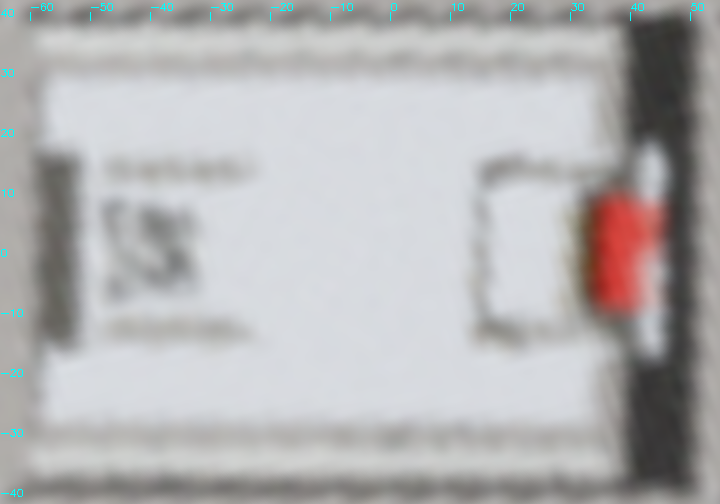

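View pics/r_s72.png

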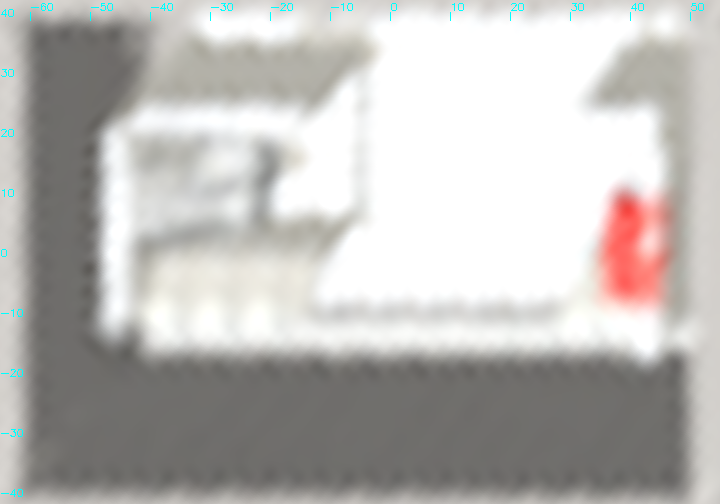

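View pics/r_s64.png

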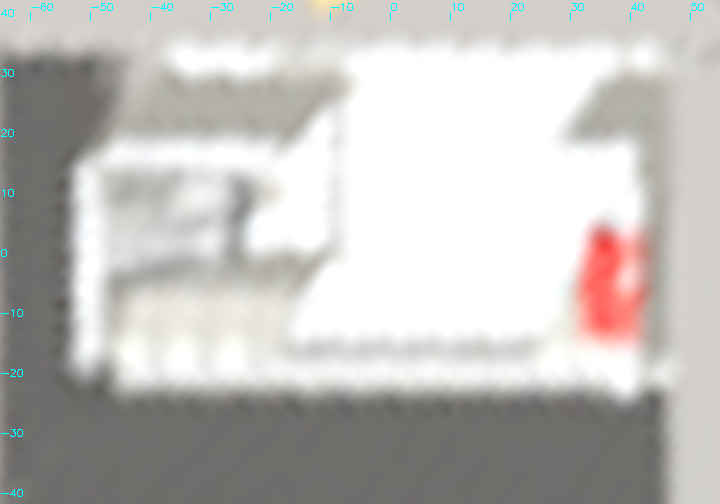

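```bash
python3 sf.py 16 0.4 110 3
```

```text
t 10.95 tcp_s [-120.08    0.52  118.93] F_s [ 0.08 -0.21 -0.85] sd [0.02 0.06 0.09] [0.54 0.77 0.77]
shift [  0.2   8.9 136.1] twist 0.0007 op 20.41 M [-0.034 -0.047 -0.033]
```

Emit:
move_arm([
  {"grip": 15,"translation": [0,0,35],"twist": 0},
  {"grip": 15,"translation": [0,0,75],"twist": 0},
  {"grip": 15,"translation": [0,4,110],"twist": 0},
  {"grip": 15,"translation": [0.2,9,130],"twist": 0},
  {"grip": 15,"translation": [0.2,9,136],"twist": 0},
])

```text
clock: 11.45
tcp_pos: [0.5371, 0.2181, 0.109]
ee_rot: [-1.564, 0.181, -0.179]
wrist_force: [-0.2, -0.6, -0.6]
opening: 0.0209
```

Emit:
move_arm([
  {"grip": 15,"translation": [0,0,0],"twist": 0},
  {"grip": 15,"translation": [0,0,0],"twist": 0},
  {"grip": 15,"translation": [0,0,0],"twist": 0},
  {"grip": 15,"translation": [0,0,0],"twist": 0},
])

```text
clock: 11.85
tcp_pos: [0.5375, 0.2153, 0.1104]
ee_rot: [-1.563, 0.183, -0.183]
wrist_force: [0.8, 0.3, -0.6]
opening: 0.0206
```

```bash
python3 sf.py 16 0.4 70 2; python3 - <<'E'
from sf import *
import pickle
s=env.get_image("side");t=env.get_image("top")
pickle.dump((t,s,stf()[0]),open("im4.pkl","wb"))
crop(s,170,190,110,90,7,"pics/s10.png")
E
```

```text
t 11.95 tcp_s [1.5000e+01 7.0000e-02 1.1041e+02] F_s [ 0.38  0.02 -0.53] sd [0.15 0.02 0.02] [0.72 0.59 0.62]
shift [-0.3 40.4  1. ] twist -0.0005 op 20.44 M [ 0.041 -0.018 -0.009]
```

View pics/s10.png

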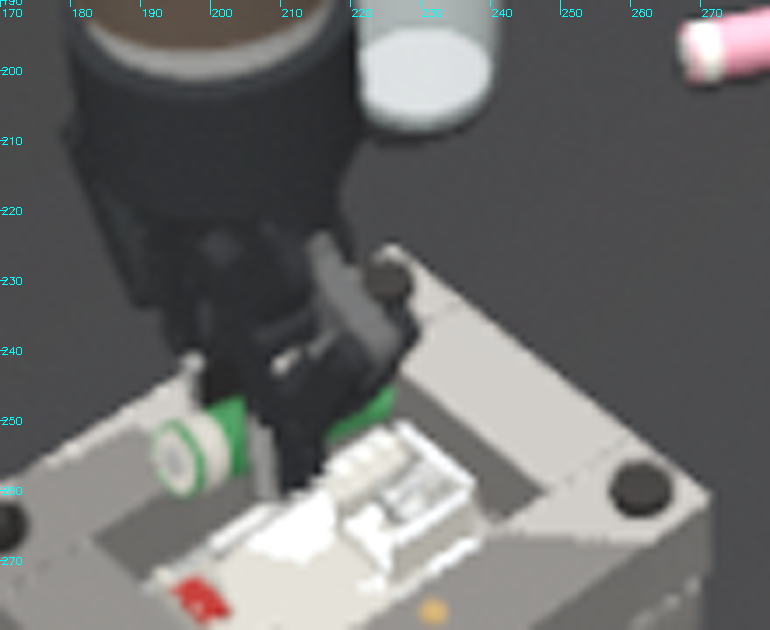

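```bash
python3 - <<'E'
from ov import *
t,s,m=pickle.load(open("im4.pkl","rb")); print(m)
def P(th,sg,h,b,col): 
    g=m+[0,0,h]; th=np.radians(th)
    return [(circ(g,th,sg,-36,b=b),col),(circ(g,th,sg,36,b=b),col),(circ(g,th,sg,37.5,4.5,b=b),col)]
overlay(s,(185,235,50,32),15,P(21,7,12,(1.4,1.7,0),(0,0,255))+P(18,7,12,(1.4,1.7,0),(255,0,255)),"pics/o3.png")
E
```

```text
[ 15.49676621   0.13485689 110.32524402]
```

View pics/o3.png

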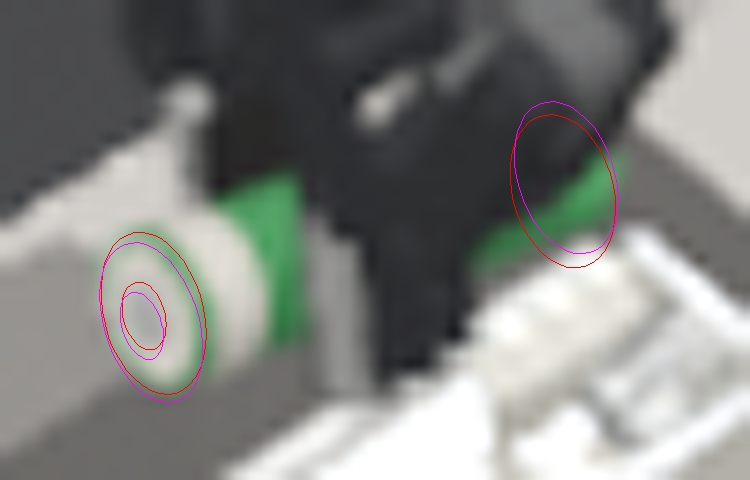

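Emit:
move_arm([
  {"grip": 15,"translation": [-0.2,15,0.5],"twist": 0},
  {"grip": 15,"translation": [-0.2,30,0.5],"twist": 0},
  {"grip": 15,"translation": [-0.2,38,0.5],"twist": 0},
  {"grip": 15,"translation": [-0.2,38,0.5],"twist": 0},
  {"grip": 15,"translation": [-0.2,38,0.5],"twist": 0},
])

```text
clock: 12.55
tcp_pos: [0.5375, 0.2171, 0.0723]
ee_rot: [-1.563, 0.182, -0.182]
wrist_force: [0.2, -0.3, -0.3]
opening: 0.0208
```

```bash
python3 sf.py 16 0.4 66 5; python3 - <<'E'
from sf import *
import pickle
s=env.get_image("side");t=env.get_image("top")
pickle.dump((t,s,stf()[0]),open("im5.pkl","wb"))
crop(s,180,225,70,55,11,"pics/s11.png")
E
```

```text
t 12.8 tcp_s [16.75  0.1  72.79] F_s [ 0.09  0.29 -0.5 ] sd [0.12 0.14 0.21] [0.54 0.43 0.3 ]
shift [-0.3  6.8 -0.8] twist 0.0007 op 20.49 M [ 0.014 -0.021 -0.02 ]
```

View pics/s11.png

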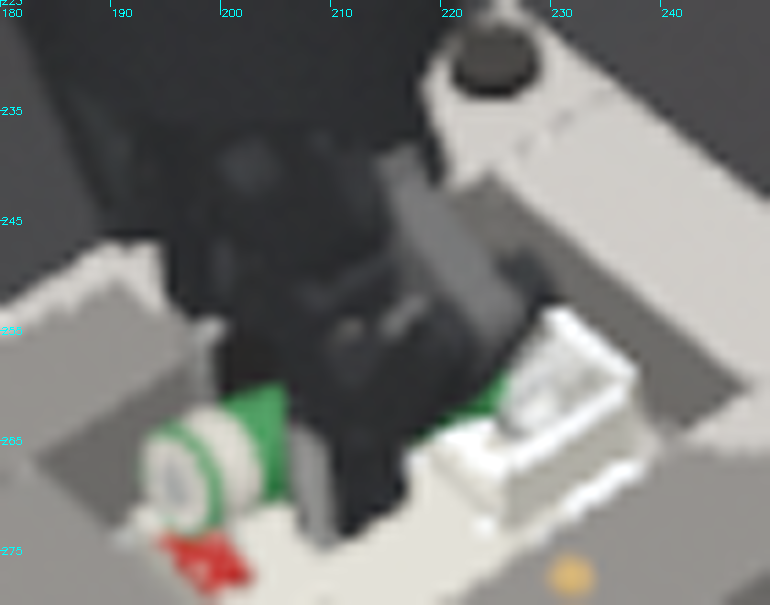

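Emit:
move_arm([
  {"grip": 15,"translation": [0,3,0],"twist": 0},
  {"grip": 15,"translation": [0,6,0],"twist": 0},
  {"grip": 15,"translation": [0,8,0],"twist": 0},
  {"grip": 15,"translation": [0,8,0],"twist": 0},
  {"grip": 15,"translation": [0,8,0],"twist": 0},
])

```text
clock: 13.4
tcp_pos: [0.5372, 0.217, 0.0639]
ee_rot: [-1.563, 0.182, -0.181]
wrist_force: [0.1, -0.4, -0.8]
opening: 0.0205
```

```bash
python3 sf.py 16 0.4 63 4
```

```text
t 13.6 tcp_s [16.46  0.53 64.09] F_s [ 0.15  0.29 -0.98] sd [0.04 0.06 0.11] [0.4  0.59 0.39]
shift [ 0.1  1.1 -0.5] twist 0.0007 op 20.25 M [0.035 0.016 0.048]
```

Emit:
move_arm([
  {"grip": 15,"translation": [0,0.6,-1.5],"twist": 0},
  {"grip": 15,"translation": [0,1.2,-3],"twist": 0},
  {"grip": 15,"translation": [0,1.2,-4],"twist": 0},
  {"grip": 15,"translation": [0,1.2,-4],"twist": 0},
  {"grip": 15,"translation": [0,1.2,-4],"twist": 0},
])

```text
clock: 14.1
tcp_pos: [0.5365, 0.2131, 0.063]
ee_rot: [-1.563, 0.182, -0.182]
wrist_force: [-0.0, -0.2, -1.3]
opening: 0.0203
```

```bash
python3 sf.py 10 0.4 63 4
```

```text
t 14.3 tcp_s [12.47  0.51 62.94] F_s [ 0.11  0.1  -1.25] sd [0.04 0.02 0.02] [0.3  0.44 0.39]
shift [ 0.1 -0.1 -2.5] twist 0.0007 op 20.48 M [0.004 0.015 0.041]
```

Emit:
move_arm([
  {"grip": 15,"translation": [0,0,-1],"twist": 0},
  {"grip": 15,"translation": [0,0,-2],"twist": 0},
  {"grip": 15,"translation": [0,0,-3],"twist": 0},
  {"grip": 15,"translation": [0,0,-3],"twist": 0},
  {"grip": 15,"translation": [0,0,-3],"twist": 0},
])

```text
clock: 14.8
tcp_pos: [0.5359, 0.2106, 0.063]
ee_rot: [-1.562, 0.181, -0.182]
wrist_force: [0.2, 1.7, -1.2]
opening: 0.0204
```

```bash
python3 sf.py 6 0.4 63 4
```

```text
t 15.0 tcp_s [ 9.74  0.48 62.99] F_s [ 1.7  -0.14 -1.22] sd [0.05 0.02 0.02] [0.24 0.38 0.31]
shift [ 0.1 -0.  -3.7] twist 0.0008 op 20.68 M [ 0.466 -0.011  0.03 ]
```

Emit:
move_arm([
  {"grip": 15,"translation": [0,0,-1],"twist": 0},
  {"grip": 15,"translation": [0,0,-2],"twist": 0},
  {"grip": 15,"translation": [0,0,-3],"twist": 0},
  {"grip": 15,"translation": [0,0,-4],"twist": 0},
  {"grip": 15,"translation": [0,0,-4],"twist": 0},
], newtons=25)

```text
clock: 15.5
tcp_pos: [0.5351, 0.207, 0.0632]
ee_rot: [-1.561, 0.181, -0.182]
wrist_force: [0.8, 5.2, -1.5]
opening: 0.0204
```

```bash
python3 sf.py 1.4 0.4 63 4
```

```text
t 15.7 tcp_s [ 6.28  0.44 63.18] F_s [ 5.26  0.62 -0.89] sd [0.03 0.03 0.02] [0.44 0.24 0.49]
shift [ 0.   0.2 -4.9] twist 0.0011 op 20.57 M [ 1.245 -0.184 -0.036]
```

Emit:
move_arm([
  {"grip": 15,"translation": [0,0,-1],"twist": 0},
  {"grip": 15,"translation": [0,0,-2],"twist": 0},
  {"grip": 15,"translation": [0,0,-3],"twist": 0},
  {"grip": 15,"translation": [0,0,-4],"twist": 0},
  {"grip": 15,"translation": [0,0,-4],"twist": 0},
])

```text
clock: 16.2
tcp_pos: [0.5345, 0.2044, 0.0634]
ee_rot: [-1.559, 0.18, -0.181]
wrist_force: [0.3, 7.7, -1.5]
opening: 0.0203
```

```bash
python3 sf.py 1.4 0.4 63 4; python3 - <<'E'
from sf import *
import pickle
s=env.get_image("side")
pickle.dump((s,stf()[0]),open("im6.pkl","wb"))
crop(s,180,235,60,45,13,"pics/s12.png")
E
```

```text
t 16.4 tcp_s [ 3.53  0.43 63.43] F_s [ 7.73  1.34 -1.05] sd [0.04 0.01 0.01] [0.37 0.4  0.36]
shift [ 0.   0.4 -2.1] twist 0.0018 op 20.42 M [ 1.763 -0.138 -0.007]
```

View pics/s12.png

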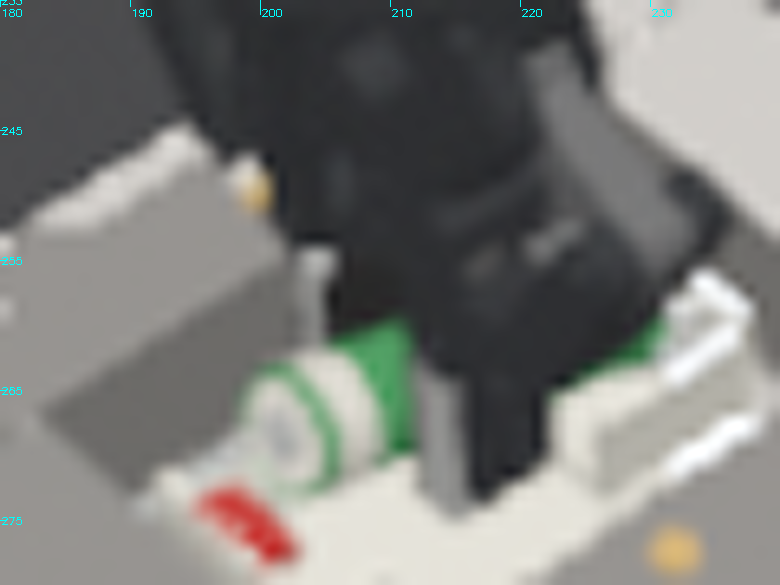

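Emit:
move_arm([
  {"grip": 15,"translation": [0,0,-1],"twist": 0},
  {"grip": 15,"translation": [0,0,-2],"twist": 0},
  {"grip": 15,"translation": [0,0,-2.8],"twist": 0},
  {"grip": 15,"translation": [0,0,-2.8],"twist": 0},
  {"grip": 15,"translation": [0,0,-2.8],"twist": 0},
])

```text
clock: 16.95
tcp_pos: [0.5341, 0.2026, 0.0636]
ee_rot: [-1.557, 0.179, -0.181]
wrist_force: [1.3, 9.2, -0.5]
opening: 0.0204
```

```bash
python3 sf.py 1.4 0.4 63 5
```

```text
t 17.2 tcp_s [ 1.66  0.41 63.62] F_s [ 9.53  1.16 -0.68] sd [0.01 0.01 0.01] [0.4  0.76 0.34]
shift [ 0.   0.6 -0.3] twist 0.0023 op 20.53 M [ 2.186 -0.22  -0.029]
```

Emit:
move_arm([
  {"grip": 15,"translation": [0,0,-1],"twist": 0},
  {"grip": 15,"translation": [0,0,-1.5],"twist": 0},
  {"grip": 15,"translation": [0,0,-1.5],"twist": 0},
  {"grip": 15,"translation": [0,0,-1.5],"twist": 0},
])

```text
clock: 17.6
tcp_pos: [0.5339, 0.2016, 0.0637]
ee_rot: [-1.556, 0.179, -0.181]
wrist_force: [1.0, 11.5, -0.5]
opening: 0.0205
```

```bash
python3 sf.py 1.4 0.4 63 5;python3 - <<'E'
from ov import *
s=env.get_image("side"); m=stf()[0]
pickle.dump((s,m),open("im7.pkl","wb"))
def P(th,sg,h,b,col): 
    g=m+[0,0,h]; th=np.radians(th)
    return [(circ(g,th,sg,-36,b=b),col),(circ(g,th,sg,36,b=b),col),(circ(g,th,sg,37.5,4.5,b=b),col)]
crop(s,185,245,50,38,16,"pics/s13.png")
overlay(s,(185,245,50,38),16,P(19,7.5,12,(1.4,1.7,0),(0,0,255))+P(23,7.5,12,(1.4,1.7,0),(255,0,255)),"pics/o4.png")
E
```

```text
t 17.85 tcp_s [ 0.65  0.41 63.71] F_s [10.85  1.7  -0.75] sd [0.02 0.01 0.01] [0.38 0.49 0.34]
shift [0.  0.7 0.7] twist 0.0026 op 20.16 M [ 2.443 -0.208 -0.072]
```

View pics/s13.png

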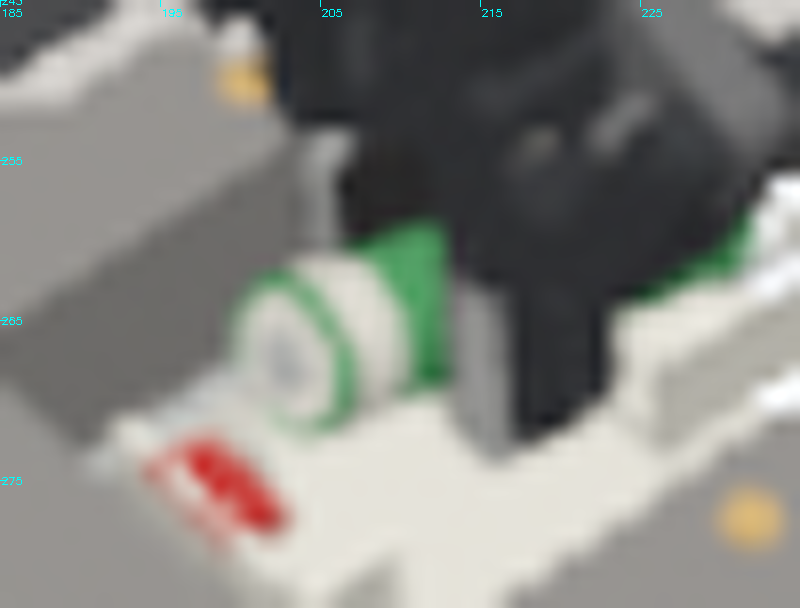

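View pics/o4.png

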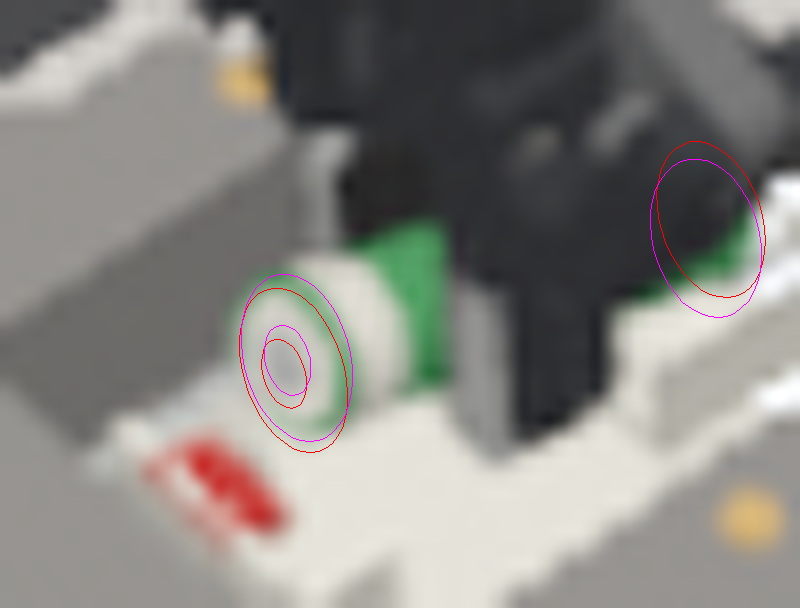

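Emit:
move_arm([
  {"grip": 15,"translation": [0,1,0],"twist": 0},
  {"grip": 15,"translation": [0,2,0],"twist": 0},
  {"grip": 15,"translation": [0,2,0],"twist": 0},
  {"grip": 15,"translation": [0,2,0],"twist": 0},
])

```text
clock: 18.3
tcp_pos: [0.5341, 0.2019, 0.0626]
ee_rot: [-1.556, 0.178, -0.182]
wrist_force: [0.0, 12.0, 3.3]
opening: 0.0206
```

```bash
python3 sf.py 0.5 0.4 60 3
```

```text
t 18.45 tcp_s [ 0.96  0.22 62.6 ] F_s [11.26  2.73  3.55] sd [0.01 0.02 0.02] [0.28 0.2  0.24]
shift [-0.2  2.6 -0.5] twist 0.0027 op 20.35 M [ 2.353  0.075 -0.115]
```

Emit:
move_arm([
  {"grip": 15,"translation": [-0.4,1,0],"twist": 0},
  {"grip": 15,"translation": [-0.6,2,0],"twist": 0},
  {"grip": 15,"translation": [-0.6,2,0],"twist": 0},
  {"grip": 15,"translation": [-0.6,2,0],"twist": 0},
])

```text
clock: 18.85
tcp_pos: [0.5348, 0.2021, 0.0612]
ee_rot: [-1.555, 0.176, -0.184]
wrist_force: [1.3, 10.6, 4.4]
opening: 0.0204
```

```bash
python3 sf.py 0.5 0.4 60 3;python3 - <<'E'
from ov import *
s=env.get_image("side"); m=stf()[0]
pickle.dump((s,m),open("im8.pkl","wb"))
crop(s,185,245,50,38,16,"pics/s14.png")
E
```

```text
t 19.0 tcp_s [ 1.3  -0.37 61.2 ] F_s [10.93  1.33  3.7 ] sd [0.02 0.01 0.01] [0.59 0.11 0.56]
shift [-0.8  1.2 -0.8] twist 0.0026 op 20.71 M [ 2.17  -0.349 -0.025]
```

View pics/s14.png

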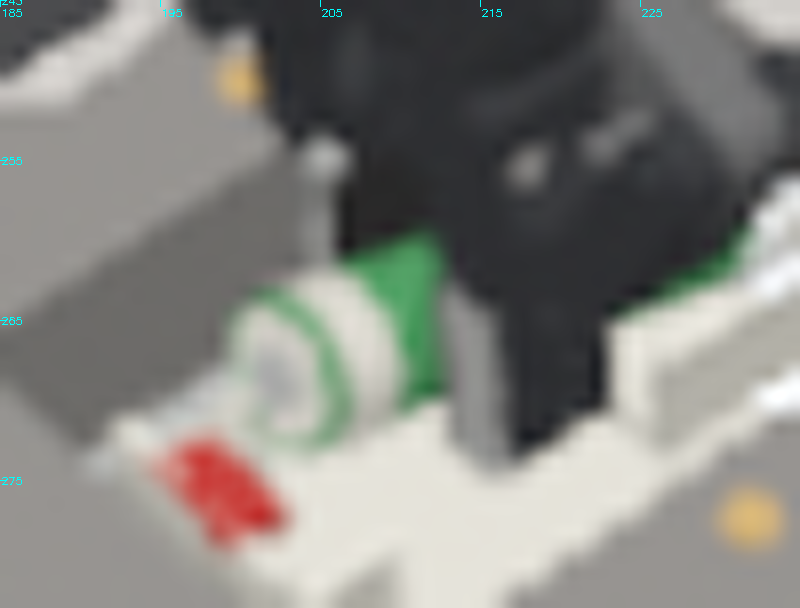

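Emit:
move_arm([
  {"grip": 15,"translation": [0,0,0],"twist": 0},
  {"grip": 15,"translation": [0,0,0],"twist": 0},
])

```text
clock: 19.25
tcp_pos: [0.5348, 0.2021, 0.0612]
ee_rot: [-1.555, 0.176, -0.184]
wrist_force: [1.3, 11.4, 3.4]
opening: 0.0208
```

```bash
python3 - <<'E'
from sf import *
m,sd=avg(2); print(m.round(2)); o=env.observe(); print(R.from_rotvec(o["ee_rot"]).as_matrix().round(4)); print(o["joint_pos"].round(4),o["moment"].round(3),o["effort"].round(2))
E
```

```text
[[ 1.3  -0.37 61.19]
 [11.09  1.    3.99]]
[[ 0.9738  0.0056  0.2273]
 [-0.2274  0.0074  0.9738]
 [ 0.0038 -1.      0.0085]]
[ 0.3587  0.5001 -0.079   0.9838  0.005   2.1588] [ 2.183 -0.296 -0.04 ] [ -5.49 -42.89  17.5    1.99  -2.77  -0.05]
```

Emit:
move_arm([
  {"grip": 15,"translation": [-0.7,0,0],"twist": 0},
  {"grip": 15,"translation": [-0.7,0,0],"twist": 0},
  {"grip": 15,"translation": [-0.7,0,0],"twist": 0},
])

```text
clock: 19.65
tcp_pos: [0.5346, 0.2022, 0.0613]
ee_rot: [-1.555, 0.175, -0.185]
wrist_force: [3.0, 10.9, 3.2]
opening: 0.0208
```

```bash
python3 sf.py 0.5 0.4 60 3
```

```text
t 19.8 tcp_s [ 1.35 -0.22 61.31] F_s [11.25 -0.18  3.42] sd [0.01 0.02 0.01] [0.24 0.63 0.23]
shift [-0.6  1.3 -0.9] twist 0.0025 op 20.61 M [ 2.174 -0.527  0.035]
```

Emit:
move_arm([
  {"grip": 15,"translation": [0,1,0],"twist": 0},
  {"grip": 15,"translation": [0,2,0],"twist": 0},
  {"grip": 15,"translation": [0,2.5,0],"twist": 0},
  {"grip": 15,"translation": [0,2.5,0],"twist": 0},
])

```text
clock: 20.2
tcp_pos: [0.5349, 0.2024, 0.0595]
ee_rot: [-1.555, 0.175, -0.185]
wrist_force: [1.8, 10.9, 7.1]
opening: 0.0205
```

```bash
python3 sf.py 0.5 -0.3 60 3;python3 - <<'E'
from ov import *
s=env.get_image("side"); m=stf()[0]
pickle.dump((s,m),open("im9.pkl","wb"))
crop(s,185,245,50,38,16,"pics/s15.png")
E
```

```text
t 20.35 tcp_s [ 1.66 -0.45 59.56] F_s [10.74  0.67  7.23] sd [0.01 0.01 0.02] [0.43 0.17 0.12]
shift [-0.2 -0.4 -1.2] twist 0.0026 op 20.64 M [ 2.056 -0.289 -0.048]
```

View pics/s15.png

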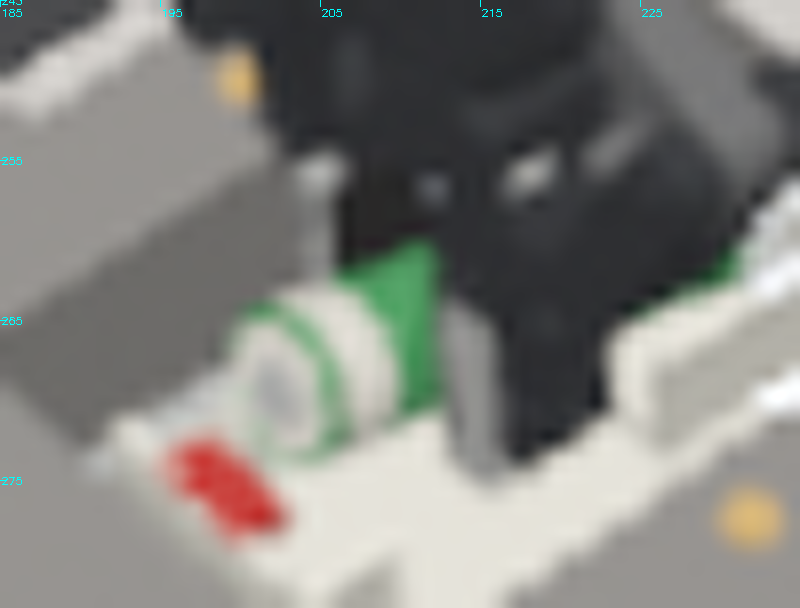

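```bash
python3 - <<'E'
from ov import *
s,m=pickle.load(open("im9.pkl","rb"))
b=np.array((1.4,1.7,0))
def P(th,sg,h,col): 
    g=m+[0,0,h]; th=np.radians(th)
    return [(circ(g,th,sg,-36,b=b),col),(circ(g,th,sg,36,b=b),col),(circ(g,th,sg,37.5,4.5,b=b),col)]
lip=[(np.array([[x,-9.3,72.2],[x,8.7,72.2],[x+5,8.7,72.2],[x+5,-9.3,72.2]])+b,c) for x,c in((32,(255,255,0)),(34,(255,0,0)))]
overlay(s,(185,245,50,38),16,P(21,7.5,12,(0,0,255))+lip,"pics/o5.png")
E
```

```text
(no output)
```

View pics/o5.png

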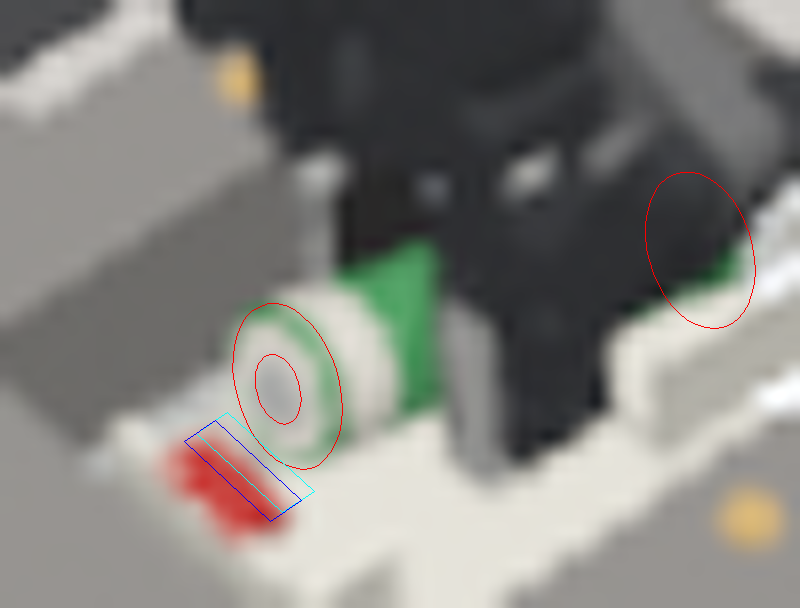

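Emit:
move_arm([
  {"grip": 15,"translation": [0,1,-0.3],"twist": 0},
  {"grip": 15,"translation": [0,2,-0.5],"twist": 0},
  {"grip": 15,"translation": [0,2.5,-0.5],"twist": 0},
  {"grip": 15,"translation": [0,2.5,-0.5],"twist": 0},
], newtons=20)

```text
clock: 20.8
tcp_pos: [0.5351, 0.2021, 0.0573]
ee_rot: [-1.554, 0.174, -0.186]
wrist_force: [2.5, 11.6, 7.7]
opening: 0.0209
```

```bash
python3 sf.py 0.5 -0.3 60 2
```

```text
t 20.9 tcp_s [ 1.42 -0.72 57.28] F_s [11.87  1.13  8.01] sd [0.03 0.02 0.  ] [0.25 0.69 0.32]
shift [-0.4 -2.7 -0.9] twist 0.0027 op 20.26 M [ 2.139 -0.388 -0.061]
```

Emit:
move_arm([
  {"grip": 15,"translation": [-0.5,1,0],"twist": 0},
  {"grip": 15,"translation": [-0.5,2,0],"twist": 0},
  {"grip": 15,"translation": [-0.5,3,0],"twist": 0},
  {"grip": 15,"translation": [-0.5,3,0],"twist": 0},
])

```text
clock: 21.3
tcp_pos: [0.5349, 0.202, 0.0542]
ee_rot: [-1.555, 0.174, -0.186]
wrist_force: [3.1, 10.6, 6.0]
opening: 0.0204
```

```bash
python3 sf.py 0.5 -0.3 60 2
```

```text
t 21.4 tcp_s [ 1.32 -0.55 54.18] F_s [11.67 -0.53  6.43] sd [0.01 0.01 0.02] [0.44 0.14 0.37]
shift [-0.2 -5.8 -0.8] twist 0.0026 op 20.35 M [ 2.032 -0.516 -0.038]
```

Emit:
move_arm([
  {"grip": 15,"translation": [-0.1,1,0],"twist": 0},
  {"grip": 15,"translation": [-0.1,2,0],"twist": 0},
  {"grip": 15,"translation": [-0.1,3,0],"twist": 0},
  {"grip": 15,"translation": [-0.1,3,0],"twist": 0},
])

```text
clock: 21.8
tcp_pos: [0.5348, 0.2019, 0.0509]
ee_rot: [-1.555, 0.174, -0.186]
wrist_force: [3.3, 10.7, 5.3]
opening: 0.0206
```

```bash
python3 sf.py 0.5 -0.3 60 2;python3 - <<'E'
from ov import *
s=env.get_image("side"); m=stf()[0]
pickle.dump((s,m),open("im10.pkl","wb"))
crop(s,185,245,50,38,16,"pics/s16.png")
E
```

```text
t 21.9 tcp_s [ 1.15 -0.47 50.96] F_s [11.21 -0.83  5.77] sd [0.   0.01 0.01] [0.58 0.22 0.43]
shift [-0.1 -9.  -0.6] twist 0.0026 op 20.71 M [ 1.938 -0.613  0.031]
```

View pics/s16.png

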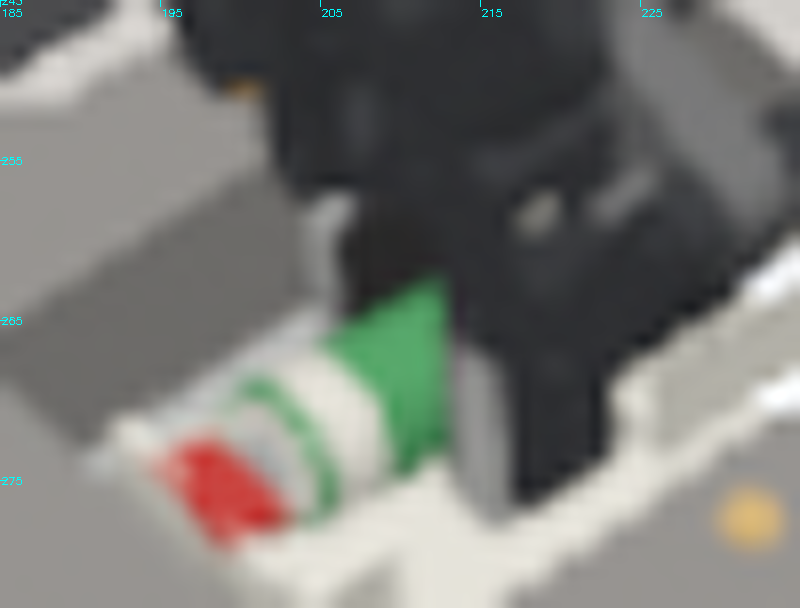

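Emit:
move_arm([
  {"grip": 15,"translation": [0,1,0],"twist": 0},
  {"grip": 15,"translation": [0,2,0],"twist": 0},
  {"grip": 15,"translation": [0,3,0],"twist": 0},
  {"grip": 15,"translation": [0,3,0],"twist": 0},
])

```text
clock: 22.35
tcp_pos: [0.5347, 0.2018, 0.0477]
ee_rot: [-1.555, 0.174, -0.186]
wrist_force: [3.9, 9.7, 4.5]
opening: 0.0204
```

```bash
python3 sf.py 0.5 -0.3 60 2
```

```text
t 22.45 tcp_s [ 0.99 -0.32 47.76] F_s [10.79 -0.71  4.93] sd [0.01 0.02 0.02] [0.36 0.62 0.39]
shift [  0.1 -12.2  -0.4] twist 0.0025 op 20.57 M [ 1.893 -0.613  0.017]
```

Emit:
move_arm([
  {"grip": 15,"translation": [0,0.8,0],"twist": 0},
  {"grip": 15,"translation": [0,1.5,0],"twist": 0},
  {"grip": 15,"translation": [0,1.5,0],"twist": 0},
  {"grip": 15,"translation": [0,1.5,0],"twist": 0},
])

```text
clock: 22.85
tcp_pos: [0.5345, 0.2017, 0.0461]
ee_rot: [-1.556, 0.175, -0.185]
wrist_force: [2.5, 10.5, 3.6]
opening: 0.0205
```

```bash
python3 sf.py 0.5 -0.3 60 2;python3 - <<'E'
from ov import *
s=env.get_image("side"); m=stf()[0]
pickle.dump((s,m),open("im11.pkl","wb"))
crop(s,185,245,50,38,16,"pics/s17.png")
E
```

```text
t 22.95 tcp_s [ 0.85 -0.15 46.05] F_s [10.63 -0.06  3.89] sd [0.01 0.01 0.01] [0.27 0.09 0.28]
shift [  0.2 -14.   -0.2] twist 0.0025 op 20.41 M [ 1.915 -0.561  0.049]
```

View pics/s17.png

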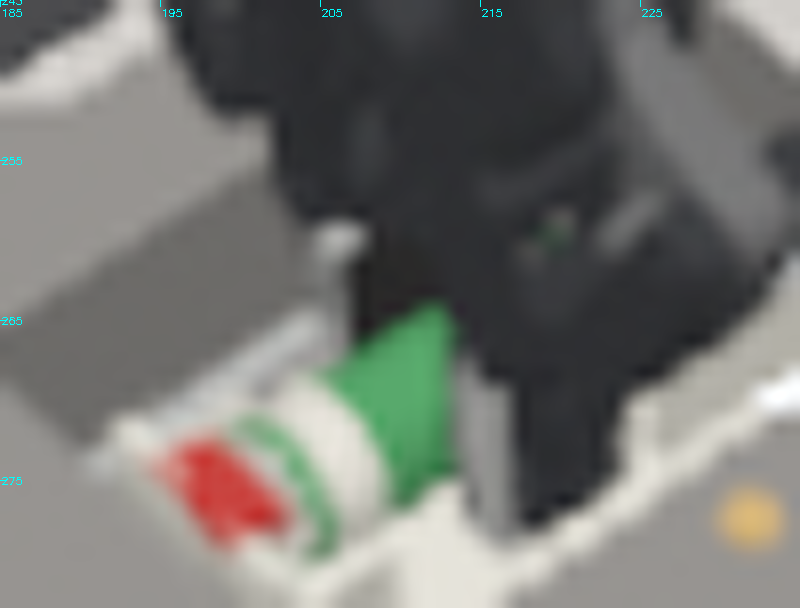

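Emit:
move_arm([
  {"grip": 15,"translation": [0,0.5,0],"twist": 0},
  {"grip": 15,"translation": [0,1,0],"twist": 0},
  {"grip": 15,"translation": [0,1,0],"twist": 0},
  {"grip": 15,"translation": [0,1,0],"twist": 0},
])

```text
clock: 23.4
tcp_pos: [0.5344, 0.2016, 0.0451]
ee_rot: [-1.556, 0.175, -0.185]
wrist_force: [2.6, 10.5, 4.9]
opening: 0.0205
```

```bash
python3 sf.py 0.5 -0.3 60 2
```

```text
t 23.5 tcp_s [ 0.79 -0.16 45.11] F_s [10.9  -0.36  4.76] sd [0.   0.01 0.01] [0.05 0.19 0.51]
shift [  0.2 -14.9  -0.2] twist 0.0025 op 20.33 M [ 1.848 -0.529  0.032]
```

Emit:
move_arm([
  {"grip": 15,"translation": [0,0.5,0],"twist": 0},
  {"grip": 15,"translation": [0,1,0],"twist": 0},
  {"grip": 15,"translation": [0,1,0],"twist": 0},
  {"grip": 15,"translation": [0,1,0],"twist": 0},
])

```text
clock: 23.9
tcp_pos: [0.5344, 0.2016, 0.0441]
ee_rot: [-1.556, 0.175, -0.185]
wrist_force: [3.2, 10.1, 4.7]
opening: 0.0208
```

```bash
python3 sf.py 0.5 -0.3 60 2;python3 - <<'E'
from ov import *
s=env.get_image("side"); m=stf()[0]
b=np.array((1.4,1.7,0))
def P(th,sg,h,col): 
    g=m+[0,0,h]; th=np.radians(th)
    return [(circ(g,th,sg,-36,b=b),col),(circ(g,th,sg,36,b=b),col),(circ(g,th,sg,37.5,4.5,b=b),col)]
overlay(s,(185,245,50,38),16,P(0,7.5,12,(0,0,255)),"pics/o6.png")
E
```

```text
t 24.0 tcp_s [ 0.77 -0.08 44.07] F_s [10.85 -0.46  4.86] sd [0. 0. 0.] [0.37 0.21 0.11]
shift [  0.3 -15.9  -0.1] twist 0.0025 op 20.64 M [ 1.824 -0.531  0.029]
```

View pics/o6.png

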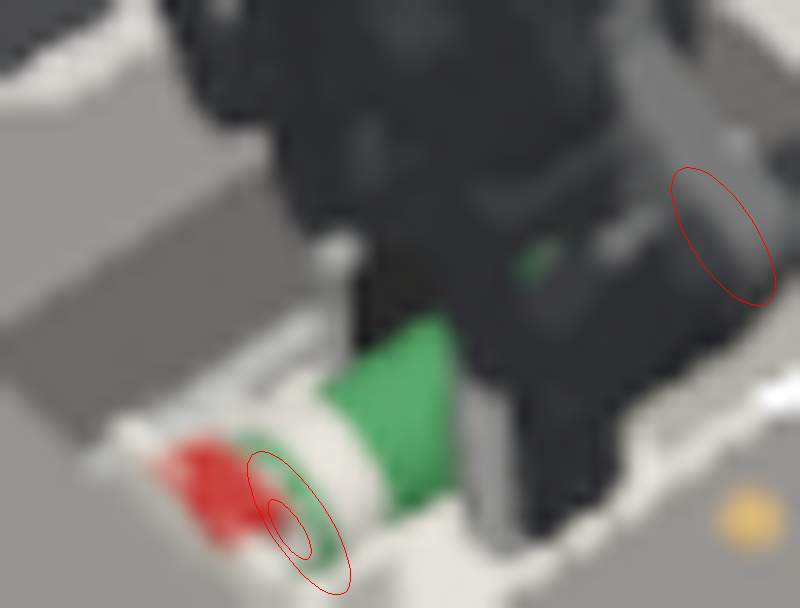

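Emit:
move_arm([
  {"grip": 15,"translation": [0,0,0],"twist": 0},
  {"grip": 15,"translation": [0,0.5,0],"twist": 0},
  {"grip": 15,"translation": [0,1,0],"twist": 0},
  {"grip": 15,"translation": [0,1,0],"twist": 0},
], newtons=35)

```text
clock: 24.45
tcp_pos: [0.534, 0.2014, 0.043]
ee_rot: [-1.556, 0.175, -0.185]
wrist_force: [2.9, 10.9, 5.0]
opening: 0.0204
```

```bash
python3 sf.py 0.5 -0.3 60 2;python3 - <<'E'
from ov import *
s=env.get_image("side"); m=stf()[0]
crop(s,185,245,50,38,16,"pics/s18.png")
E
```

```text
t 24.55 tcp_s [ 0.53  0.19 43.02] F_s [ 9.72 -0.18  5.18] sd [0.04 0.02 0.  ] [1.07 0.45 0.26]
shift [  0.6 -17.    0.1] twist 0.0024 op 19.93 M [ 1.907 -0.46  -0.023]
```

View pics/s18.png

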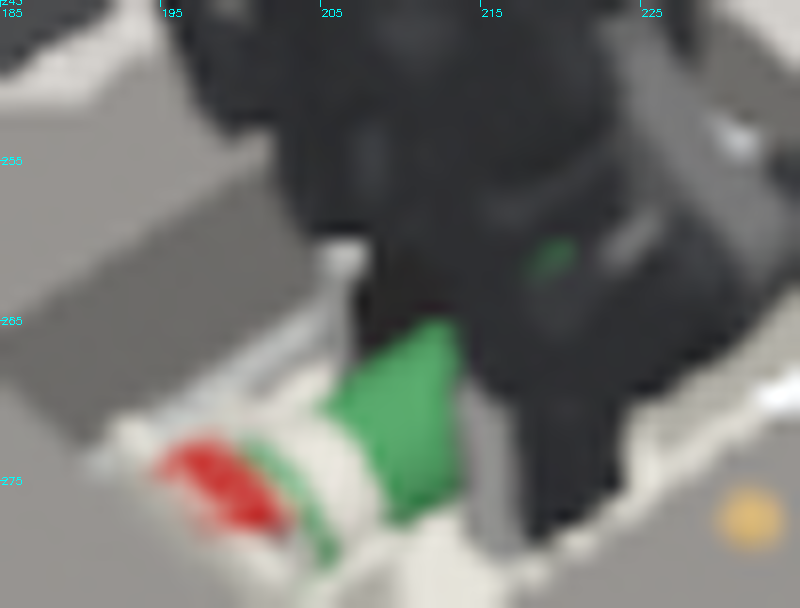

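```bash
python3 - <<'E'
from ov import *
s=env.get_image("side"); pickle.dump(s,open("im12.pkl","wb"))
b=np.array((1.4,1.7,0))
pol=[]
for x,th,col in((29,0,(0,0,255)),(31,0,(255,0,255)),(29.5,3,(255,255,0))):
    t_=np.radians(th)
    zc=46+72*np.sin(t_)+10.75*np.cos(t_)
    pol.append((circ(np.array([x,0,zc]),t_,0,0,b=b),col))
overlay(s,(190,262,26,22),30,pol,"pics/o7.png")
E
```

```text
(no output)
```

View pics/o7.png

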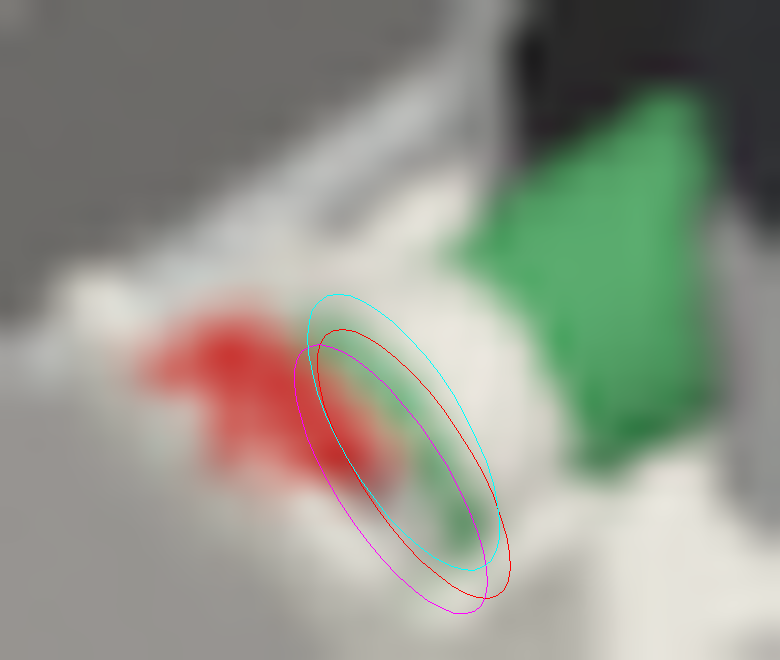

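Emit:
move_arm([
  {"grip": 15,"translation": [0,0.4,0],"twist": 0},
  {"grip": 15,"translation": [0,0.8,0],"twist": 0},
  {"grip": 15,"translation": [0,0.8,0],"twist": 0},
])

```text
clock: 24.95
tcp_pos: [0.5341, 0.2014, 0.0423]
ee_rot: [-1.556, 0.175, -0.185]
wrist_force: [2.2, 9.3, 6.0]
opening: 0.0203
```

```bash
python3 sf.py 0.5 -0.3 60 3; python3 - <<'E'
from h import *
s=env.get_image("side"); crop(s,190,262,26,22,30,"pics/s19.png")
E
```

```text
t 25.1 tcp_s [ 0.53  0.14 42.37] F_s [9.99 0.13 5.82] sd [0.01 0.02 0.02] [0.45 0.41 0.18]
shift [  0.5 -17.6   0.1] twist 0.0024 op 20.07 M [ 1.728 -0.298  0.009]
```

View pics/s19.png

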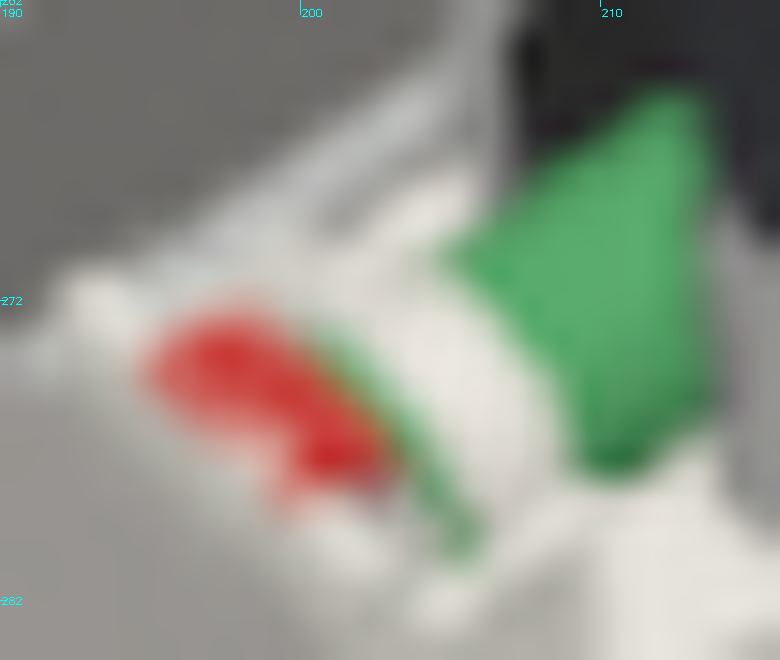

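Emit:
move_arm([
  {"grip": 15,"translation": [0,-0.3,1],"twist": 0},
  {"grip": 15,"translation": [0,-0.3,2],"twist": 0},
  {"grip": 15,"translation": [0,-0.3,3],"twist": 0},
  {"grip": 15,"translation": [0,-0.3,3],"twist": 0},
])

```text
clock: 25.55
tcp_pos: [0.5343, 0.2036, 0.0424]
ee_rot: [-1.558, 0.176, -0.185]
wrist_force: [1.9, 7.5, 6.1]
opening: 0.0202
```

```bash
python3 sf.py 0.5 -0.3 60 3; python3 - <<'E'
from h import *
s=env.get_image("side"); crop(s,190,262,26,22,30,"pics/s20.png")
E
```

```text
t 25.7 tcp_s [ 2.65  0.38 42.36] F_s [8.24 0.01 5.51] sd [0.01 0.   0.01] [0.34 0.54 0.35]
shift [  0.8 -17.7  -2. ] twist 0.0019 op 20.15 M [ 1.317 -0.275 -0.005]
```

View pics/s20.png

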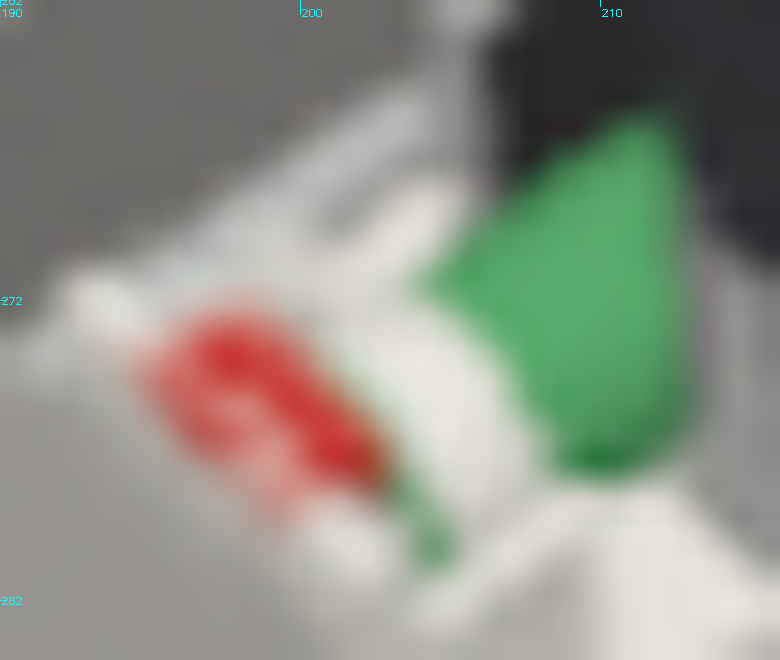

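Emit:
move_arm([
  {"grip": 15,"translation": [0,-0.2,1],"twist": 0},
  {"grip": 15,"translation": [0,-0.2,2],"twist": 0},
  {"grip": 15,"translation": [0,-0.2,2],"twist": 0},
  {"grip": 15,"translation": [0,-0.2,2],"twist": 0},
])

```text
clock: 26.15
tcp_pos: [0.5344, 0.2046, 0.0423]
ee_rot: [-1.56, 0.177, -0.185]
wrist_force: [1.6, 6.1, 6.9]
opening: 0.0199
```

```bash
python3 sf.py 0.5 -0.3 60 3; python3 - <<'E'
from h import *
s=env.get_image("side"); crop(s,190,262,26,22,30,"pics/s21.png")
E
```

```text
t 26.3 tcp_s [ 3.68  0.56 42.32] F_s [6.03 0.08 6.15] sd [0.02 0.01 0.  ] [0.3  0.29 0.53]
shift [  0.9 -17.7  -3.1] twist 0.0014 op 20.38 M [ 0.918 -0.126 -0.014]
```

View pics/s21.png

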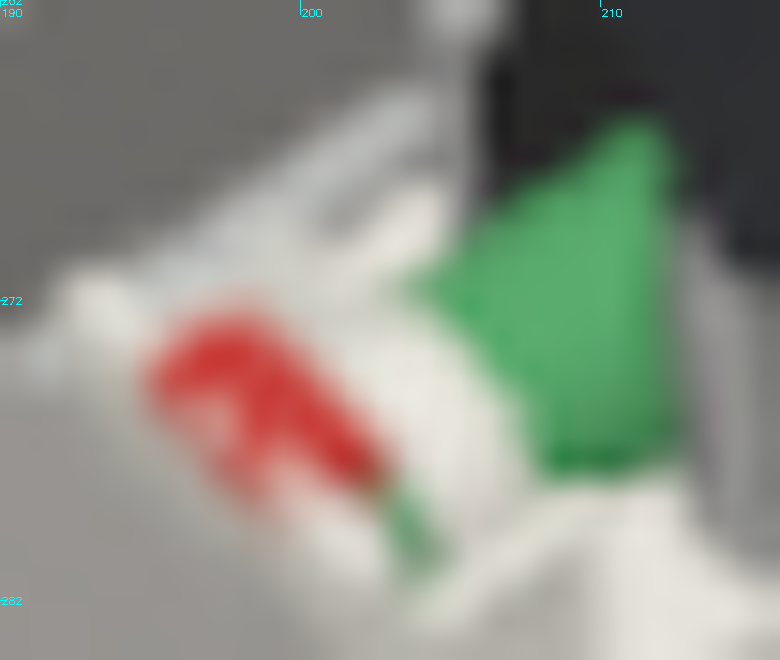

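Emit:
move_arm([
  {"grip": 15,"translation": [0,-0.6,0],"twist": 0},
  {"grip": 15,"translation": [0,-1.2,0],"twist": 0},
  {"grip": 15,"translation": [0,-1.2,0],"twist": 0},
])

```text
clock: 26.65
tcp_pos: [0.5334, 0.2044, 0.0424]
ee_rot: [-1.56, 0.179, -0.183]
wrist_force: [1.8, 7.1, 0.9]
opening: 0.0206
```

```bash
python3 sf.py 0.5 -0.3 60 3
```

```text
t 26.8 tcp_s [ 3.36  1.48 42.41] F_s [ 6.71 -0.4   1.39] sd [0.04 0.01 0.01] [0.4  0.3  0.38]
shift [  1.8 -17.6  -2.8] twist 0.0015 op 20.1 M [ 1.089 -0.197 -0.032]
```

```bash
python3 - <<'E'
from h import *
s=env.get_image("side"); crop(s,185,245,50,38,16,"pics/s22.png")
E
```

```text
(no output)
```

View pics/s22.png

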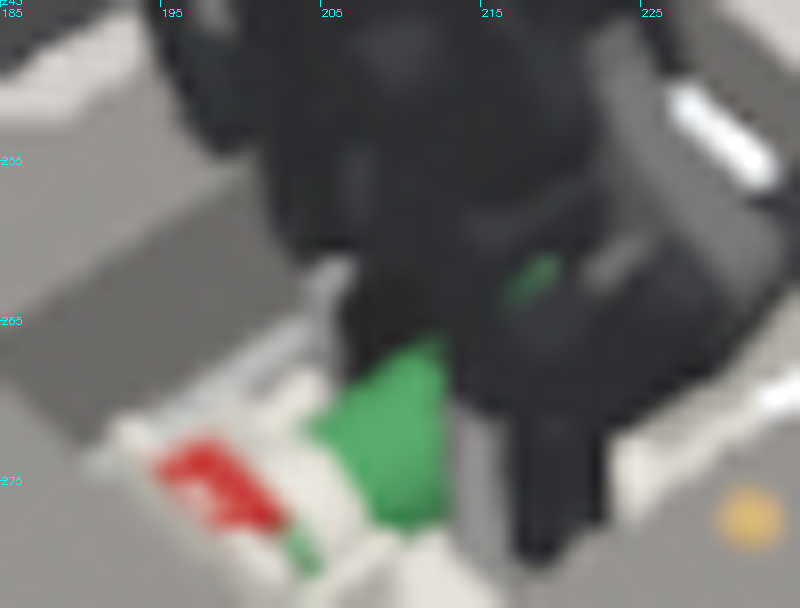

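Emit:
move_arm([
  {"grip": 24,"translation": [0,0,1],"twist": 0},
  {"grip": 28,"translation": [0,0,1],"twist": 0},
  {"grip": 32,"translation": [0,0,1],"twist": 0},
  {"grip": 32,"translation": [0,0,1],"twist": 0},
])

```text
clock: 27.25
tcp_pos: [0.5324, 0.2033, 0.0414]
ee_rot: [-1.564, 0.182, -0.182]
wrist_force: [0.1, -0.6, 3.8]
opening: 0.0326
```

```bash
python3 sf.py 0.5 -0.3 60 3; python3 - <<'E'
from h import *
s=env.get_image("side"); crop(s,185,245,50,38,16,"pics/s23.png")
E
```

```text
t 27.4 tcp_s [ 1.9   2.24 41.44] F_s [-1.14 -0.1   4.04] sd [0.03 0.   0.  ] [0.59 0.34 0.27]
shift [  2.5 -18.6  -1.4] twist 0.0001 op 31.66 M [-0.393 -0.002  0.058]
```

View pics/s23.png

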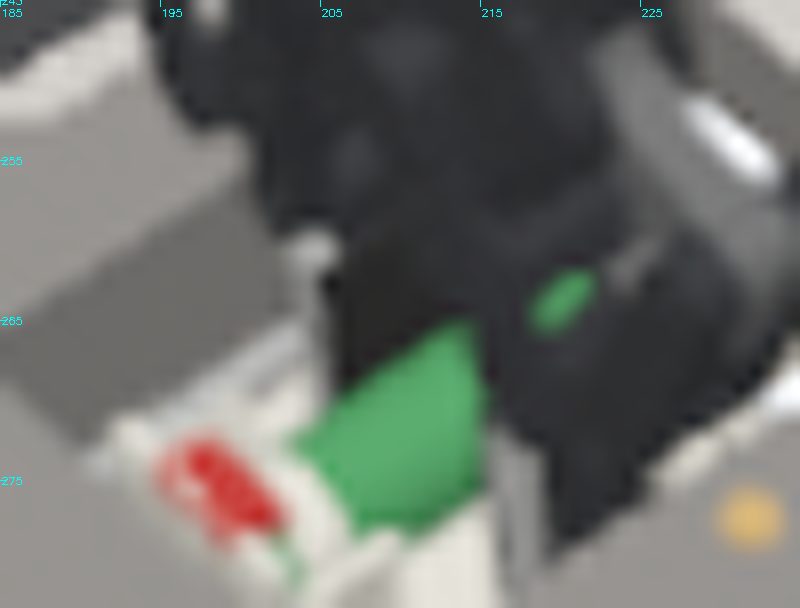

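Emit:
move_arm([
  {"grip": 34,"translation": [1,-4,0],"twist": 0},
  {"grip": 34,"translation": [1,-12,0],"twist": 0},
  {"grip": 34,"translation": [1,-30,0],"twist": 0},
  {"grip": 34,"translation": [1,-70,0],"twist": 0},
  {"grip": 34,"translation": [1,-110,0],"twist": 0},
])

```text
clock: 27.95
tcp_pos: [0.5322, 0.2037, 0.1517]
ee_rot: [-1.564, 0.184, -0.179]
wrist_force: [0.6, 0.8, 0.3]
opening: 0.0339
```

Emit:
move_arm([
  {"grip": 34,"translation": [0,-40,-40],"twist": 0},
  {"grip": 34,"translation": [0,-60,-80],"twist": 0},
  {"grip": 34,"translation": [0,-60,-125],"twist": 0},
  {"grip": 34,"translation": [0,-60,-170],"twist": 0},
  {"grip": 34,"translation": [0,-60,-210],"twist": 0},
])

```text
clock: 28.45
tcp_pos: [0.4844, -0.0021, 0.2121]
ee_rot: [-1.563, 0.181, -0.182]
wrist_force: [0.9, -0.3, -0.1]
opening: 0.0337
```

```bash
python3 - <<'E'
from ov import *
s=env.get_image("side");t=env.get_image("top"); pickle.dump((t,s),open("im13.pkl","wb"))
crop(s,180,235,70,55,11,"pics/s24.png"); crop(t,95,185,75,50,10,"pics/t24.png")
cv2.imwrite("pics/t25.png",t["pixels"]);cv2.imwrite("pics/s25.png",s["pixels"])
E
```

```text
(no output)
```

View pics/s24.png

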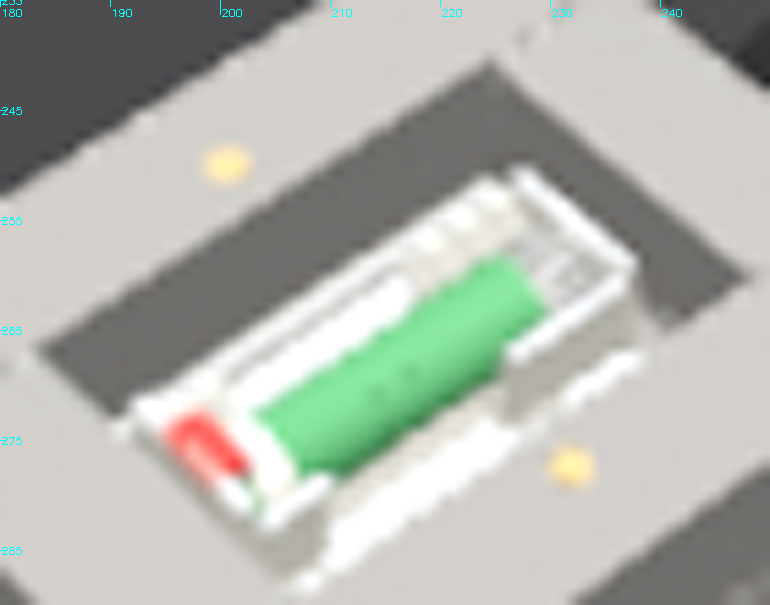

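View pics/t24.png

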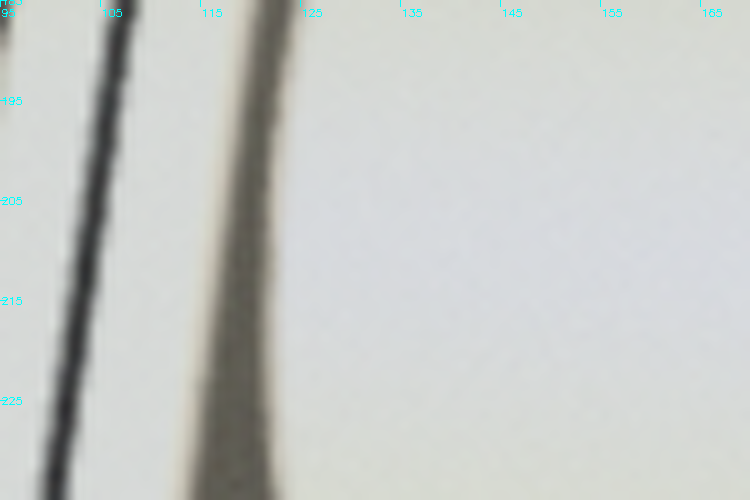

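View pics/t25.png

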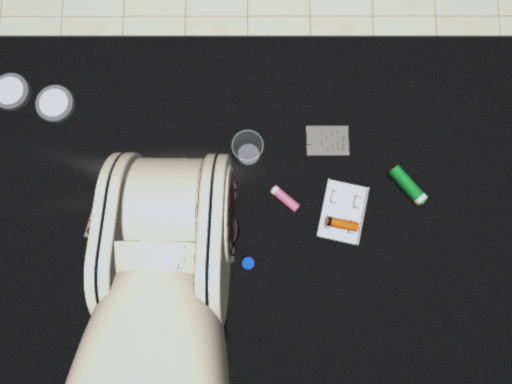

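Emit:
move_arm([
  {"grip": 34,"translation": [0,0,-45],"twist": 0},
  {"grip": 34,"translation": [0,0,-90],"twist": 0},
  {"grip": 34,"translation": [0,0,-135],"twist": 0},
  {"grip": 34,"translation": [0,0,-180],"twist": 0},
  {"grip": 34,"translation": [0,0,-220],"twist": 0},
])

```text
clock: 29.05
tcp_pos: [0.4346, -0.2157, 0.2116]
ee_rot: [-1.563, 0.181, -0.182]
wrist_force: [0.7, -0.3, 0.8]
opening: 0.034
```

```bash
python3 - <<'E'
from ov import *
s=env.get_image("side");t=env.get_image("top"); pickle.dump((t,s),open("im14.pkl","wb"))
crop(s,185,245,60,45,13,"pics/s26.png"); crop(t,95,185,75,50,10,"pics/t26.png")
E
```

```text
(no output)
```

View pics/t26.png

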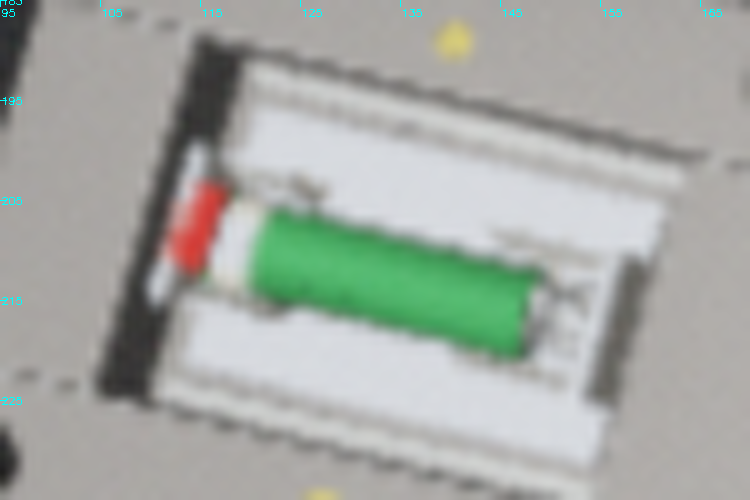

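View pics/s26.png

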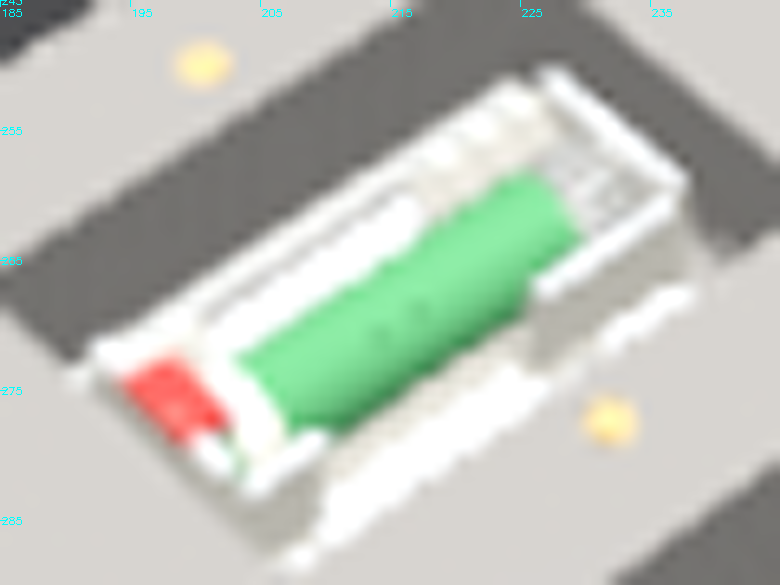

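```bash
python3 - <<'E'
from ov import *
t,s=pickle.load(open("im14.pkl","rb"))
def sx(d,uv,z):
    P=back(d,uv,z)[:2]-PS; return np.array([C*P[0]+S*P[1],-S*P[0]+C*P[1]])*1000
f=lambda p,u0,v0,k:(np.array(p)+.5)/k-.5+[u0,v0]
print("top lip",sx(t,f((228,188),95,185,10),.0722),sx(t,f((207,275),95,185,10),.0722))
print("top flat edge (z~66)",sx(t,f((537,312),95,185,10),.0675), "corner",sx(t,f((545,268),95,185,10),.0568),sx(t,f((525,360),95,185,10),.0568))
print("top band/green",sx(t,f((258,248),95,185,10),.0675))
print("side lip",sx(s,f((190,358),185,245,13),.0722),sx(s,f((232,415),185,245,13),.0722))
print("side band/green",sx(s,f((240,357),185,245,13),.0660),"flat top",sx(s,f((535,172),185,245,13),.0675))
E
```

```text
top lip [34.9786354 -9.6712307] [34.13846685  9.49147058]
top flat edge (z~66) [-35.82654477   0.3842429 ] corner [-31.82127762  -9.49439567] [-32.98200862  10.94356431]
top band/green [26.76714915  1.23019366]
side lip [35.68440357 -3.22765405] [37.95162081 10.4934392 ]
side band/green [26.92762661 -2.51131003] flat top [-31.67010226   0.60386318]
```

```bash
python3 - <<'E'
from ov import *
t,s=pickle.load(open("im14.pkl","rb"))
def pol(dl,b,y,col,th=0):
    g=np.array([dl,y,56.75]); return [(circ(g,0,0,-36,b=b),col),(circ(g,0,0,36,b=b),col),(np.array([[32+dl,y-9,72.2],[32+dl,y+9,72.2],[40+dl,y+9,72.2],[40+dl,y-9,72.2]])+b,(255,255,0))]
overlay(t,(95,190,75,45),10,pol(2.5,np.array((0,-.5,0)),.6,(0,0,255)),"pics/o8.png")
overlay(s,(185,245,60,45),13,pol(2.5,np.array((1.4,1.7,0)),.6,(0,0,255)),"pics/o9.png")
E
```

```text
(no output)
```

View pics/o8.png

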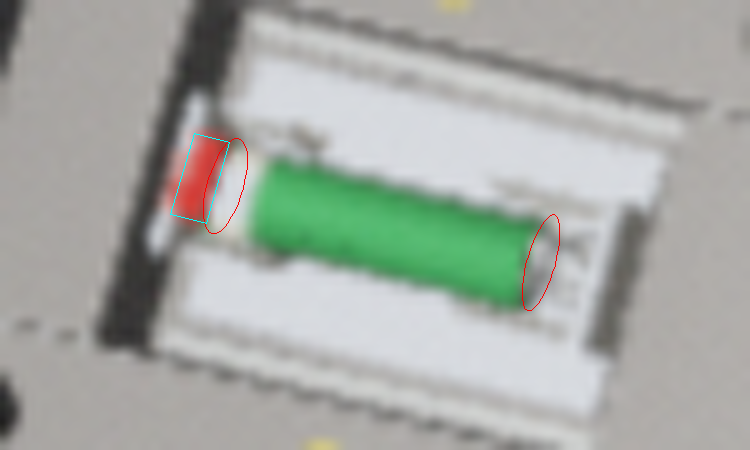

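View pics/o9.png

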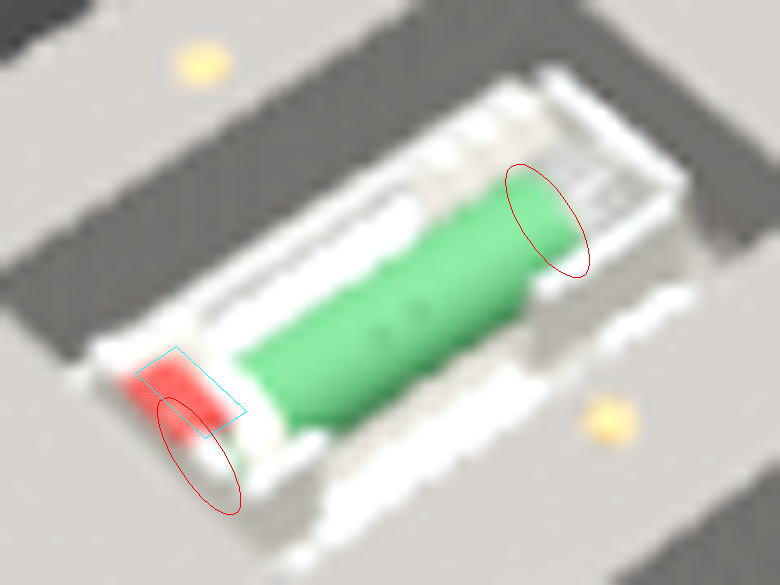

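```bash
python3 - <<'E'
from h import *
o=env.observe(); print(o["clock"],o["tcp_pos"],o["wrist_force"])
print(env.close_job())
E
```

```text
29.15 [ 0.43418724 -0.21799574  0.21144235] [ 0.80080104  0.53844966 -0.56299769]
the job is handed in; nothing more can be done
None
```

I fitted the fresh green cell into the stirrer's battery bay and handed the job in at about 29 s. The last images show it level under the red lip. I could not see the button itself touching the brass contact.

**How it went:** The arm cannot tilt the tool, so I tilted the cell by resting its button end on the stirrer's rim, with about 8 N down. I then pressed its flat end on the spring and swung the button end down past the lip. Finally I eased the cell about 3 mm towards the lip and let go.

**Last checks:**
- **Position:** The distance from the flat end to the lip edge measures about 69 mm. About 68 mm is what I worked out for fully home, so the two agree to roughly 1 mm. The two cameras differ by 1–2 mm along the bay, so I cannot prove the last millimetre.
- **Spring force:** It peaked at about 12 N, against 13.7 N where the spring goes solid.
- **Downward force:** The highest reading was 7–8 N while swinging the cell in. In the final stage the fingertips also touched the bottom of the finger space, again at about 4–6 N, until I lifted away.
- **Other things:** In the last full top view the spent orange cell, vial, beaker and cover look where they were. The arm hid most of the stirrer in that view. At hand-in the gripper was clear of everything.

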